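Feel along the lid seam of a transport case with a spring-tipped probe

ROBOT

A 6-joint arm with a two-finger parallel gripper is mounted at the origin on a cart in front of the work surface, level with it; the furniture and walls round the work are solid. World frame = base frame: x ahead of the robot, y to its left, z up, the work surface at z = 0. Lengths are in m, angles in rad, forces in N, time in s.
With the tool pointing down it reaches from about 0.375 to 0.975 m from the base axis. Payload 3.8 kg.
Tool frame: the origin (TCP) lies where the fingers leave the gripper's body, on its centre line; the fingertips stand 73 mm ahead of it and the grasp point (between the pads) lies 54 mm ahead of it (nose_length is the distance from the TCP to the fingertips, in m); z points along the fingers, y is the line along which they close (so a half turn about z gives the same grasp; the last joint's range is limited). The gripper opens to 85 mm and grips with 20 to 120 N. Pads are 22 mm wide; open, the fingers measure 114 mm over their backs; the gripper's body (76 mm by 85 mm) begins 54 mm behind the grasp point. The pads swing forward as they close: fully open they stand 13 mm farther back than shut.
Start: joints at [-1.165, 0.264, 1.604, -0, 1.274, -0.037], TCP at [0.289, -0.61, 0.304] pointing down, gripper open.
Joint ranges: [-2.63, 2.63], [-0.94, 2.18], [0.31, 2.57], [-1.31, 4.45], [0, 2.66], [-2.55, 2.55]. Speed limits (rad/s): [2.57, 2.57, 3.14, 3.14, 3.14, 3.14].

INTERFACE

Orientations are given as a rotation vector (axis times angle).
In Python, from workcell import read_state, read_camera, calibration, finish_job, look_for, cut_out, tip_of, nose_length gives the robot as it stands.
- The arm moves only by the tool step_arm, never from a script. Its argument "targets" is a list of rows, each a list of 3 entries, a list of its own where there are three numbers: the turn, a rotation vector about the tool's x, y, z in rad, then the shift along the tool's x, y, z in mm, then the finger opening in mm, from 0 to 85.4. In form: [[[ax, ay, az], [x, y, z], grip], ...]. A call has 1 to 5 rows; each row shifts and turns the commanded pose from where the row before left it, along the tool's axes as they then stand; what a row does not reach is not made up. A row lasts 1/12 s, in which the tool goes at most 41.7 mm and 7.16 degrees, less where a joint would pass 70% of its speed; a pose out of reach is approached as far as the arm can. A call with a gripper value outside its range is refused whole. The fingers move at their own pace and stop on an object; "grip_force" is the grip in N (left out, the last holds). Time passes only in rows, so rows that do not move let the fingers close. It gives the time, the measured TCP pose, the force, the opening and the grip force at its end, in the units of the state.
- read_state(): the state, without advancing time (a new reading comes with each control period).
- read_camera(name): name is "scene" or "top"; returns the picture (420x560x3 uint8, red, green, blue); there is no depth.
- calibration(name): a dict with "camera_matrix" (3x3 intrinsics, pixels), "dist_coeffs" ([k1, k2, p1, p2, k3] as OpenCV has them; the pictures are not rectified), "R" (3x3) and "t" (3): a world point X has camera coordinates R X + t. Camera axes: x right, y down, z forward; pixel columns grow to the right and rows downward; lengths in m; the calibration is good to about 2 mm. A picture is of the moment at which its call begins. calibration takes no time and is no camera call.
- finish_job(): hands the job in; it is judged then, once.
Trained networks look in the newest picture that a camera, given by its name, has taken for a name from the list of things; names that differ only in an ending like _2 or _b are one class to them, and where a whole thing is asked for, a point or a joint stands for the part that bears it (a point fixed in the world has none). Each returns a list of dicts, best first, with "score" (0 to 1); they miss things now and then, are a little off and sometimes report something else, mostly with a low value. They report only what shows in the picture. A call takes as long as a camera call. They do not tell look-alikes from the thing itself.
- look_for(camera, query): "extent" ([left, top, right, bottom] in pixels, round what is visible of it).
- cut_out(camera, query): "region" (420x560 bool, what is visible of it) and "extent" ([left, top, right, bottom] in pixels, round what is visible of it).
- tip_of(camera, query): "at" ([row, column] in pixels: a listed point, or the origin of a listed thing).
The state is a dict: "time": time; "q": joint angles; "joint_vel": joint speeds; "joint_torque": joint torques, N m; "tool_pos": TCP position; "tcp_rot": TCP orientation; "wrist_force": force on the tool from outside, world axes, zero at the start; "torque": the same for the moment, N m; "width": opening from 0.0 (shut) to 1.0 (fully open); "grip_force": force on a finger pad.
Only numpy, scipy, OpenCV 4.12 (cv2) and the standard library are available. Lean on these libraries where they do the work, as an engineer would, in place of code of your own. Each camera call takes 0.05 s, during which the arm holds its last target. There are 200 camera calls.

TASK

Check the seal of the closed transport case: take the spring-tipped probe out of its stand and draw its tip slowly (about 2 cm a second) along the seam under the lid's overhanging rim, from the left end round the bend to the right end, with the tip lightly pressed between the two lips all the way, leaning the probe back so that it clears the rim. Then stand the probe home in its stand and let go. Do not press hard, and leave the things round about where they are.

Things in the scene. Friction and masses are not known exactly. Their poses are not given: they have to be found in the camera images.
- case: Closed grey plastic transport case fixed on the table, about 190 mm long, 115 mm deep, 138 mm high; x away from its front (the seam side), y along its left front face to the left, z up; origin at table height, 35 mm behind point 4. Its front has two 92 mm faces: the left one along the case's y axis, the right one bent back 25 degrees. The seam runs along both, on a 30 mm wide ledge. The lid wall stands 13 mm behind the seam.
- rim (a point): Front edge, at the bend, of the lid's overhanging rim, mid-thickness. The rim runs along both front faces, underside 117 mm and top 123 mm above the table, and juts out 18 mm past the seam toward the front, so an upright probe cannot reach the seam. A probe leaning 38 to 48 degrees, handle back toward the robot, clears it.
- seam_4 (a point): Point 4 of 0 to 8 along the seam: the bend, where it turns back by 25 degrees. The ledge that carries the seam settles differently every time: the true seam is up to 12 mm above or below the nominal height and slopes along its length (world-vertical tilt about this point) by up to 0.05 rad. This is not reported and must be felt. It does not move under the tip's push.
- feeler: Spring-loaded steel tip of the probe, a ball of 5 mm radius; origin at the ball's centre, z along the probe toward its handle. It retracts straight into the probe by up to 9 mm: 1 N starts it, each mm takes 0.6 N more (6.4 N at the stop). With the probe leaning, press along its length: pressing straight down also shifts the ball back toward the handle side, out of the seam.
- probe_grip (a point): Centre of the probe's grey square handle (24 x 24 mm, 80 mm long). z along the probe away from the tip; x, y normal to the flats. The ball's centre is 106 mm below it, spring free. A 36 mm wide collar lies 38 to 44 mm below it, then a shaft of 11 mm diameter and the thin tip. About 0.11 kg; stands upright in the stand at the start.
- stand_home (a point): Where the handle centre is when the probe stands home: on the stand's axis, 119 mm above the table. The stand is a fixed round white cup, 75 mm high, 80 mm wide at the foot, 52 mm at the top, with a 28 mm bore; the probe's collar rests on its rim, tip hanging inside.
- slip_pack: Bystander: dark blue box of cover slips, 52 x 78 x 75 mm, origin under its centre.
- reagent_box: Bystander: yellow-white carton, 70 x 62 x 85 mm, origin under its centre.
- tape_roll: Bystander: roll of tape lying flat, 69 mm wide, 19 mm high, origin under its centre.
- gauze_roll: Bystander: upright white gauze roll, 56 mm wide, 108 mm high, origin under its centre.
- seam_0 (a point): Point 0 of 0 to 8 along the seam (left end, where the check starts), 19 mm apart, fixed to the case, midway between the seam's two round raised lips (2.5 mm radius, 12 mm between centre lines; they run on 11 mm past the ends). Its height is the nominal one of the tip ball's centre resting on both lips (66.5 mm above the table); the true height differs, see point 4.
- seam_1 (a point): Point 1 of 0 to 8 along the seam, 19 mm apart, fixed to the case, midway between the seam's two round raised lips (2.5 mm radius, 12 mm between centre lines; they run on 11 mm past the ends). Its height is the nominal one of the tip ball's centre resting on both lips (66.5 mm above the table); the true height differs, see point 4.
- seam_2 (a point): Point 2 of 0 to 8 along the seam, 19 mm apart, fixed to the case, midway between the seam's two round raised lips (2.5 mm radius, 12 mm between centre lines; they run on 11 mm past the ends). Its height is the nominal one of the tip ball's centre resting on both lips (66.5 mm above the table); the true height differs, see point 4.
- seam_3 (a point): Point 3 of 0 to 8 along the seam, 19 mm apart, fixed to the case, midway between the seam's two round raised lips (2.5 mm radius, 12 mm between centre lines; they run on 11 mm past the ends). Its height is the nominal one of the tip ball's centre resting on both lips (66.5 mm above the table); the true height differs, see point 4.
- seam_5 (a point): Point 5 of 0 to 8 along the seam, 19 mm apart, fixed to the case, midway between the seam's two round raised lips (2.5 mm radius, 12 mm between centre lines; they run on 11 mm past the ends). Its height is the nominal one of the tip ball's centre resting on both lips (66.5 mm above the table); the true height differs, see point 4.
- seam_6 (a point): Point 6 of 0 to 8 along the seam, 19 mm apart, fixed to the case, midway between the seam's two round raised lips (2.5 mm radius, 12 mm between centre lines; they run on 11 mm past the ends). Its height is the nominal one of the tip ball's centre resting on both lips (66.5 mm above the table); the true height differs, see point 4.
- seam_7 (a point): Point 7 of 0 to 8 along the seam, 19 mm apart, fixed to the case, midway between the seam's two round raised lips (2.5 mm radius, 12 mm between centre lines; they run on 11 mm past the ends). Its height is the nominal one of the tip ball's centre resting on both lips (66.5 mm above the table); the true height differs, see point 4.
- seam_8 (a point): Point 8 of 0 to 8 along the seam (right end, where the check finishes), 19 mm apart, fixed to the case, midway between the seam's two round raised lips (2.5 mm radius, 12 mm between centre lines; they run on 11 mm past the ends). Its height is the nominal one of the tip ball's centre resting on both lips (66.5 mm above the table); the true height differs, see point 4.
Things that resemble listed ones, but are neither listed nor needed, are in the scene too. Of the things like the part that bears feeler, leave any that is blue or yellow; of the rest the larger one is meant.

How it is judged:
By the outcome, as a careful person would: the job done as asked, in the order asked, and still so for the second after the job is handed in, with the robot touching nothing.
It also fails if it takes over 72 s, if anything falls off the work surface, if the arm or the gripper's body presses on something with over 40 N, if the wrist force passes 120 N, or if a joint passes its speed limit or range.

## Working session

There is one attempt and no reset: what is moved stays moved. The work goes in short steps, Python scripts to look and compute and a tool call to move; the robot and the scene stay as the last step left them, time stands still between calls to the robot, and variables do not carry over. Pictures are saved under pics/ and viewed, at most 10 in all, crops included, and the job is handed in when it is done.

Besides the shell and the picture viewer there is one more tool, called after "Emit:" in YAML: its name, and indented under it one key for each argument. step_arm: Moves the arm, as the interface text tells. Its arguments: {"type":"object","properties":{"targets":{"type":"array","items":{"type":"array"}},"grip_force":{"type":"number"}},"required":["targets"]}

```bash
mkdir -p pics; ls; python3 - <<'E'
from workcell import *
import cv2,numpy as np
for c in("scene","top"):
    im=read_camera(c); cv2.imwrite(f"pics/{c}0.png",im[:,:,::-1])
    k=calibration(c);print(c,np.round(k["camera_matrix"],1).tolist(),k["dist_coeffs"],np.round(k["R"],3).tolist(),np.round(k["t"],3).tolist())
    for n in["seam_0","seam_4","seam_8","rim","feeler","probe_grip","stand_home","case"]:
        print(n,[(round(d["score"],2),np.round(d["at"]).tolist()) for d in tip_of(c,n)][:4])
print(read_state(),nose_length)
E
```

```text
pics
scene [[449.4, 0.0, 283.3], [0.0, 449.4, 206.8], [0.0, 0.0, 1.0]] [-0.07626297  0.          0.          0.          0.        ] [[-0.56, -0.828, -0.025], [-0.423, 0.312, -0.851], [0.712, -0.466, -0.525]] [0.367, 0.297, 0.836]
seam_0 [(0.9, [199.0, 284.0]), (0.77, [202.0, 279.0]), (0.77, [189.0, 305.0]), (0.69, [199.0, 291.0])]
seam_4 [(0.9, [199.0, 284.0]), (0.77, [202.0, 279.0]), (0.77, [189.0, 305.0]), (0.69, [199.0, 291.0])]
seam_8 [(0.9, [199.0, 284.0]), (0.77, [202.0, 279.0]), (0.77, [189.0, 305.0]), (0.69, [199.0, 291.0])]
rim [(0.7, [179.0, 297.0])]
feeler [(0.63, [242.0, 188.0]), (0.58, [301.0, 200.0])]
probe_grip [(0.8, [240.0, 271.0]), (0.72, [277.0, 233.0]), (0.69, [260.0, 193.0]), (0.64, [234.0, 222.0])]
stand_home [(0.37, [199.0, 278.0])]
case [(0.86, [210.0, 291.0])]
top [[395.5, 0.0, 275.5], [0.0, 395.5, 211.6], [0.0, 0.0, 1.0]] [-0.08026569  0.          0.          0.          0.        ] [[-0.028, -0.999, -0.024], [-0.992, 0.031, -0.126], [0.126, 0.02, -0.992]] [0.089, 0.54, 1.075]
seam_0 [(0.96, [180.0, 297.0]), (0.94, [175.0, 278.0]), (0.94, [170.0, 335.0]), (
[... 423 characters left out ...]
2, [173.0, 312.0])]
{'time': 0.9, 'q': array([-1.16488778e+00,  2.63827729e-01,  1.60398466e+00,  3.75494564e-05,
        1.27373468e+00, -3.68957470e-02]), 'joint_vel': array([-0.0029479 ,  0.00103654,  0.00109745, -0.0009424 ,  0.0016206 ,
       -0.00056448]), 'joint_torque': array([-5.95370102e-05, -5.15041566e+01, -3.67733967e+01, -1.44775631e-04,
        3.68042793e-04, -1.11944263e-05]), 'tool_pos': array([ 0.28922619, -0.60988411,  0.30393677]), 'tcp_rot': array([3.06487445e+00, 6.89861469e-01, 6.85787201e-05]), 'wrist_force': array([-0.10811868, -0.39968925,  0.18973384]), 'torque': array([-0.01786399, -0.03436656,  0.03906719]), 'grip_force': 0.0, 'width': 1.000127684349876} 0.0726
```

View pics/scene0.png

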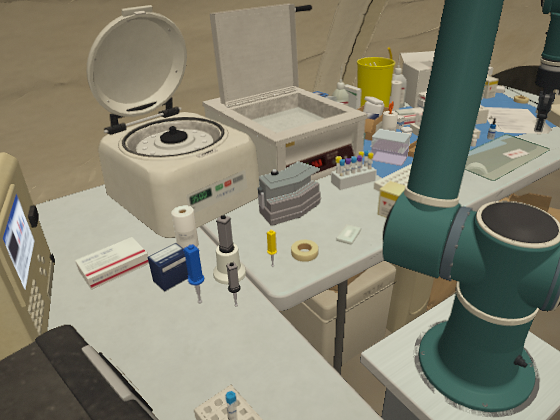

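View pics/top0.png

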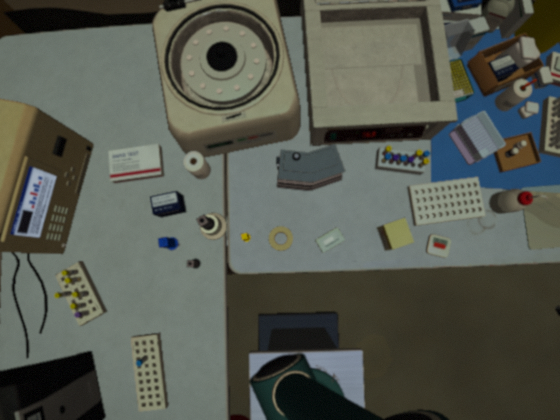

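The top view shows the case near (310,168) and the stand with a tall grey probe at (210,222). The other probes are blue (166,243), yellow (246,237) and small dark (193,263). The one meant should be the larger grey one in the stand; I'll confirm it in an enlarged crop.

```bash
python3 - <<'E'
from workcell import *
import cv2,numpy as np
a=read_camera("scene")[170:310,170:330];b=read_camera("top")[140:275,145:355]
a=cv2.resize(a[:, :],None,fx=4,fy=4,interpolation=3);b=cv2.resize(b,None,fx=3.8,fy=3.8,interpolation=3)
cv2.imwrite("pics/sc1.png",a[:,:,::-1]);cv2.imwrite("pics/tc1.png",b[:,:,::-1])
for c in("scene","top"):
    for n in["seam_0","rim","probe_grip","stand_home","case","tape_roll","gauze_roll","slip_pack","reagent_box"]:
        print(c,n,[(round(d["score"],2),np.round(d["at"],1).tolist()) for d in tip_of(c,n)][:10])
E
```

```text
scene seam_0 [(0.98, [190.4, 306.6]), (0.96, [197.7, 294.0]), (0.87, [188.0, 308.0]), (0.75, [196.6, 289.2]), (0.73, [198.0, 279.7]), (0.73, [194.2, 299.0]), (0.6, [185.3, 312.9]), (0.59, [201.8, 272.5]), (0.57, [199.0, 284.4])]
scene rim [(0.7, [179.4, 297.3]), (0.69, [197.3, 294.6])]
scene probe_grip [(0.93, [278.7, 232.9]), (0.77, [240.0, 271.4]), (0.73, [233.5, 223.8]), (0.56, [263.3, 194.6])]
scene stand_home []
scene case [(0.58, [209.0, 291.3])]
scene tape_roll [(0.65, [250.5, 302.5])]
scene gauze_roll [(0.93, [242.0, 185.1]), (0.32, [194.6, 301.5])]
scene slip_pack [(0.86, [276.8, 172.4])]
scene reagent_box [(0.93, [214.7, 395.6]), (0.6, [234.4, 222.5])]
top seam_0 [(0.95, [174.7, 306.4]), (0.94, [179.1, 280.6]), (0.91, [176.5, 323.2]), (0.82, [179.5, 307.1]), (0.79, [181.3, 297.8]), (0.78, [177.1, 318.6]), (0.72, [173.7, 329.9]), (0.67, [177.0, 289.0]), (0.58, [174.3, 335.9])]
top rim [(0.87, [180.6, 310.1])]
top probe_grip [(0.69, [265.5, 191.3]), (0.65, [235.3, 247.5]), (0.57, [239.2, 166.9]), (0.5, [171.4, 338.9]), (0.45, [221.7, 205.5])]
top stand_home []
top case [(0.8, [172.5, 312.9])]
top tape_roll [(0.74, [178.2, 313.2]), (0.64, [238.9, 282.6])]
top gauze_roll [(0.76, [170.4, 203.0])]
top slip_pack [(0.85, [203.9, 171.8]), (0.3, [236.5, 389.8])]
top reagent_box [(0.66, [234.2, 389.3])]
```

View pics/sc1.png

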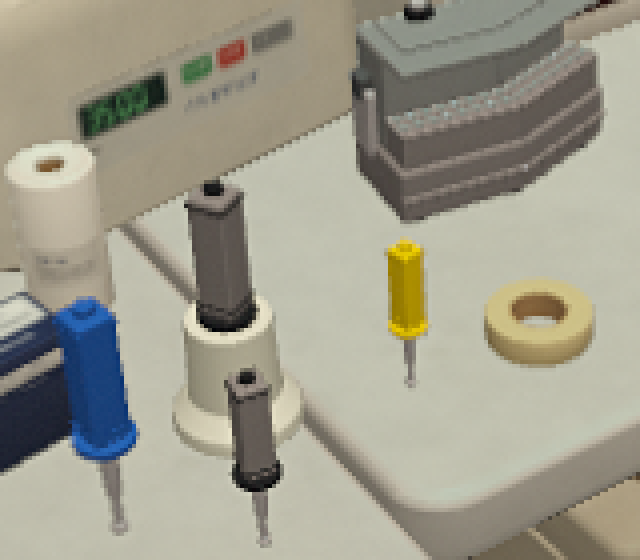

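View pics/tc1.png

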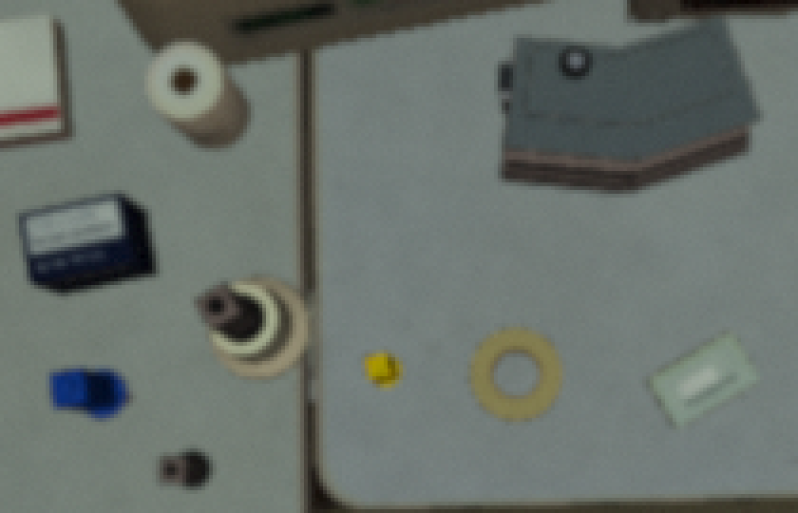

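Candidates (scene pixels) are blue (194,265), yellow (271,243), small dark grey (233,278) and large grey in the stand (224,232). The crop confirms the meant one is the large grey probe in the white cup: it is neither blue nor yellow, and it is the larger of the rest. The case's rim bend is at about top (312,181). Next I'll fit the case and stand poses.

```bash
cat > h.py <<'E'
from workcell import *
import cv2,numpy as np
from scipy.spatial.transform import Rotation as Ro
from scipy.optimize import least_squares, linear_sum_assignment
C={c:calibration(c) for c in("scene","top")}
def proj(c,X):
    k=C[c];return cv2.projectPoints(np.atleast_2d(np.asarray(X,float)),cv2.Rodrigues(np.array(k["R"]))[0],np.array(k["t"],float),np.array(k["camera_matrix"]),np.array(k["dist_coeffs"]))[0][:,0]
def ray(c,uv,z):
    k=C[c];n=cv2.undistortPoints(np.array([[uv]],float),np.array(k["camera_matrix"]),np.array(k["dist_coeffs"]))[0,0]
    R=np.array(k["R"]);o=-R.T@k["t"];d=R.T@[n[0],n[1],1];return o+d*(z-o[2])/d[2]
s,co=np.sin(np.radians(25)),np.cos(np.radians(25))
SEAM=np.array([[-35,19*(4-k),66.5] if k<=4 else [-35+19*(k-4)*s,-19*(k-4)*co,66.5] for k in range(9)])/1e3
RIM=np.array([[-53,-4,120]])/1e3
def W(p,L): return Ro.from_euler("z",p[2]).apply(L)+[p[0],p[1],0]
E
python3 - <<'E'
from h import *
import json
D={c:{"seam":[],"rim":[],"grip":[],"case":[]} for c in C}
for r in range(4):
  for c in C:
    read_camera(c)
    for n,q in[("seam","seam_4"),("rim","rim"),("grip","probe_grip"),("case","case")]:
        l=[(d["score"],d["at"][1],d["at"][0]) for d in tip_of(c,q)]
        if n!="grip": l=l if n=="seam" else l[:1]
        D[c][n].append([list(map(float,x)) for x in l])
json.dump(D,open("d.json","w"))
p0=ray("top",(312.9,172.5),0);print("case0",p0)
def res(p,full=True):
    r=[]
    for c in C:
        P=proj(c,W(p,SEAM))
        for l in D[c]["seam"]:
            u=np.array([x[1:] for x in l]); 
            d=np.linalg.norm(u[:,None]-P[None],axis=2); i,j=linear_sum_assignment(np.minimum(d,15))
            z=np.zeros(18); 
            for a,b in zip(i,j):
                e=u[a]-P[b]
                z[2*b:2*b+2]=e if np.linalg.norm(e)<12 else 0
            r+=list(z)
        for q,L in(("rim",RIM),("case",np.zeros((1,3)))):
            Q=proj(c,W(p,L))[0]
            for l in D[c][q]:
                r+=list((np.array(l[0][1:])-Q) if l else [0,0])
    return np.array(r)
best=None
for y in np.linspace(-.4,.4,9):
    o=least_squares(res,[p0[0],p0[1],y],loss="soft_l1",x_scale=[.01,.01,.05],diff_step=1e-4)
    if best is None or o.cost<best.cost: best=o
p=best.x;print("pose",p.round(4),best.cost)
for c in C:
    print(c,"rim",proj(c,W(p,RIM)).round(1),[l[0][1:] if l else 0 for l in D[c]["rim"]],"case",proj(c,W(p,[[0,0,0]])).round(1),[l[0][1:] if l else 0 for l in D[c]["case"]])
    print(proj(c,W(p,SEAM)).round(0).tolist()); print([x[1:] for x in sorted(D[c]["seam"][-1],key=lambda x:x[1])])
    print("grip",[[np.round(x,1).tolist() for x in l if np.hypot(x[1]-(223 if c=="scene" else 205),x[2]-(234 if c=="scene" else 222))<10] for l in D[c]["grip"]])
E
```

```text
case0 [ 0.65916737 -0.03918851  0.        ]
pose [ 0.6596 -0.0303 -0.1772] 121.14143503702775
scene rim [[299.9 181.2]] [[299.4, 179.9], [297.9, 182.6], [298.0, 180.8], [298.8, 181.4]] case [[291.  209.7]] [[290.0, 211.0], [291.3, 210.3], [291.2, 209.6], [291.9, 209.8]]
[[271.0, 202.0], [277.0, 200.0], [283.0, 199.0], [290.0, 197.0], [296.0, 196.0], [300.0, 193.0], [304.0, 190.0], [309.0, 188.0], [313.0, 185.0]]
[[269.4, 201.6], [279.1, 200.1], [287.1, 197.9], [293.7, 195.9], [300.0, 194.7], [305.5, 189.4], [309.6, 189.5], [312.9, 184.6]]
grip [[[0.8, 222.7, 232.3]], [[0.6, 223.1, 231.3]], [[0.7, 221.5, 235.3]], [[0.8, 225.6, 232.3]]]
top rim [[311.4 182.1]] [[310.8, 178.7], [310.9, 181.7], [313.3, 180.4], [311.1, 179.1]] case [[309.8 172.5]] [[312.2, 172.5], [308.3, 172.2], [311.2, 173.7], [312.9, 171.9]]
[[282.0, 175.0], [289.0, 176.0], [296.0, 177.0], [303.0, 178.0], [310.0, 179.0], [316.0, 177.0], [323.0, 175.0], [329.0, 174.0], [336.0, 172.0]]
[[205.2, 218.6], [280.5, 175.7], [288.7, 175.0], [297.5, 178.1], [304.4, 176.4], [309.7, 182.8], [318.1, 177.9], [323.2, 175.1], [329.3, 174.5], [335.5, 173.9]]
grip [[[0.5, 205.9, 222.4]], [[0.8, 204.7, 221.2]], [[0.7, 205.7, 221.6]], [[0.6, 205.4, 220.9]]]
```

```bash
cat > ov.py <<'E'
from h import *
def lines(c,im,off,f,P,col):
    q=((proj(c,P)-off+.5)*f-.5); cv2.polylines(im,[np.round(q*8).astype(int)],False,col,1,cv2.LINE_AA,3)
def face(d,z,e=0): # offset d mm outward from seam at height z; e extends ends
    t=np.tan(np.radians(12.5)); a=92+e
    P=np.array([[-35-d,a],[-35-d,-d*t],[-35+a*s-d*co,-a*co-d*s]])/1e3
    return np.c_[P,np.full(3,z/1e3)]
def handle(g,y):
    R=Ro.from_euler("z",y); out=[]
    for z in(.04,-.04): out.append(R.apply(np.array([[12,12],[12,-12],[-12,-12],[-12,12],[12,12]])@np.eye(2,3)/1e3)+g+[0,0,z])
    return out
def circ(g,r,z): a=np.linspace(0,6.283,40);return np.c_[g[0]+r*np.cos(a),g[1]+r*np.sin(a),0*a+z]
E
python3 - <<'E'
from ov import *
import json
D=json.load(open("d.json"));g={}
for c in C: g[c]=np.mean([[x[1:] for x in l if np.hypot(x[1]-(223 if c=="scene" else 205),x[2]-(234 if c=="scene" else 222))<10][0] for l in D[c]["grip"]],0)
o=least_squares(lambda x:np.r_[(proj("scene",[*x,.119])-g["scene"])[0],(proj("top",[*x,.119])-g["top"])[0]],[.55,.2]);print("stand",o.x,o.fun)
G=np.array([*o.x,.119]);p=[.6596,-.0303,-.1772]
ims=[]
for c,bx in(("top",(265,145,85,55)),("scene",(255,160,70,70)),("top",(190,205,45,40)),("scene",(205,205,45,75))):
    f=400/bx[2] if bx[2]*3/4>=bx[3] else 300/bx[3]
    x,y,w,h=bx; im=cv2.resize(read_camera(c)[y:y+h,x:x+w],None,fx=f,fy=f,interpolation=2)[:,:,::-1].copy()
    raw=im.copy()
    if x>240:
        for z,d,col in((123,18,(0,255,0)),(117,18,(255,255,0)),(0,17,(0,0,255))): lines(c,im,[x,y],f,W(p,face(d,z)),col)
    else:
        for P in handle(G,0.35): lines(c,im,[x,y],f,P,(0,255,0))
        lines(c,im,[x,y],f,circ(G,.026,.075),(0,0,255)); lines(c,im,[x,y],f,circ(G,.04,0),(0,0,255))
    t=np.zeros((300,400,3),np.uint8);t[:min(300,im.shape[0]),:min(400,im.shape[1])]=im[:300,:400];ims.append(t)
cv2.imwrite("pics/ov1.png",np.vstack([np.hstack(ims[:2]),np.hstack(ims[2:])]))
E
```

```text
stand [0.51245509 0.2561739 ] [ 0.65375621 -0.12526406 -0.72795579 -0.27865289]
```

View pics/ov1.png

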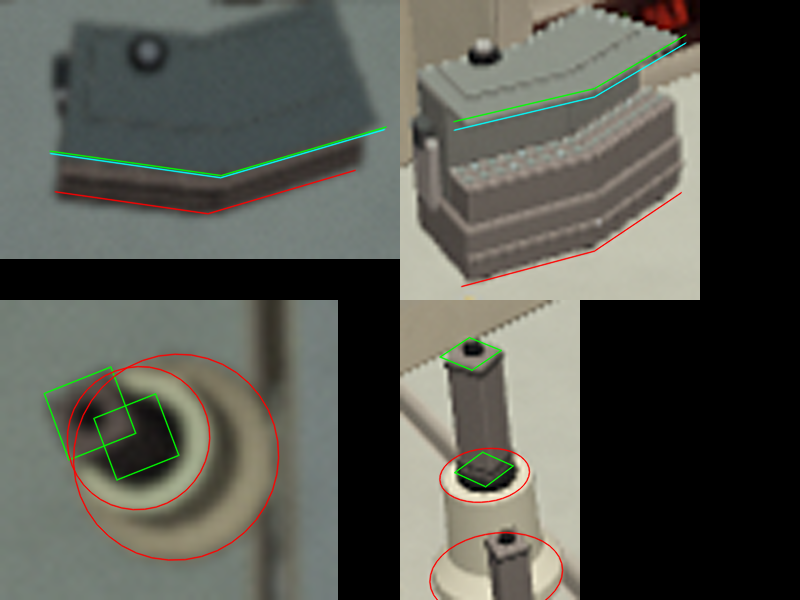

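The overlay shows the stand circles and handle (yaw about 0.35) fit well. The case yaw is slightly too steep: the left end of the bottom edge is at crop (57,197) against the model's (57,192). I'll refine both with image edges.

```bash
cat > fit.py <<'E'
from ov import *
from scipy.ndimage import map_coordinates as mc
from scipy.optimize import minimize
G={}
for c in C:
    im=cv2.GaussianBlur(cv2.cvtColor(read_camera(c),cv2.COLOR_RGB2LAB).astype(float),(0,0),.8)
    gx=cv2.Sobel(im,-1,1,0,scale=.125);gy=cv2.Sobel(im,-1,0,1,scale=.125); G[c]=(gx,gy)
def sc(c,P):
    t=0
    for a,b in zip(P[:-1],P[1:]):
        q=proj(c,a+(b-a)*np.linspace(.06,.94,40)[:,None]); d=q[-1]-q[0];n=np.array([-d[1],d[0]])/np.hypot(*d)
        g=sum(abs(mc(G[c][0][:,:,k],q[:,::-1].T,order=1)*n[0]+mc(G[c][1][:,:,k],q[:,::-1].T,order=1)*n[1]) for k in range(3))
        t+=np.sqrt(g).mean()
    return t
def cost(v):
    p=[.6596+v[0]/1e3,-.0303+v[1]/1e3,-.1772+v[2]/100]
    return -sum(sc(c,W(p,face(18,123,-3))) for c in C)-sum(sc(c,W(p,face(17+v[3],0,-3))) for c in C)-.0*v[3]
best=min((minimize(cost,[a,b,y,d],method="Nelder-Mead",options=dict(initial_simplex=np.array([[a,b,y,d]]+[[a+3*(i==0),b+3*(i==1),y+2*(i==2),d+1.5*(i==3)] for i in range(4)]))) for a in(-3,0,3) for b in(-3,3) for y in(0,4,8) for d in(0,)),key=lambda o:o.fun)
print("case",best.x.round(2),best.fun,"pose",.6596+best.x[0]/1e3,-.0303+best.x[1]/1e3,-.1772+best.x[2]/100)
def ch(v):
    g=np.array([.5125+v[0]/1e3,.2562+v[1]/1e3,.119]); H=handle(g,v[2]/10)
    return -sum(sc(c,H[0]) for c in C)-sum(sc("scene",np.array([H[0][k],H[1][k]+[0,0,.02]])) for k in range(4))
def cs(v):
    g=[.5125+v[0]/1e3,.2562+v[1]/1e3]
    return -sum(sc(c,circ(g,.026,.075)) for c in C)
for f,n in((ch,"handle"),(cs,"cup")):
    b=[minimize(f,[a,b,y],method="Nelder-Mead",options=dict(initial_simplex=np.array([[a,b,y]]+[[a+2*(i==0),b+2*(i==1),y+1*(i==2)] for i in range(3)]))) for a in(-1.5,1.5) for b in(-1.5,1.5) for y in((-6,-3,0,3,6) if n=="handle" else (0,))]
    for o in sorted(b,key=lambda o:o.fun)[:4]: print(n,o.x.round(2),round(o.fun,2))
p=[.6596+best.x[0]/1e3,-.0303+best.x[1]/1e3,-.1772+best.x[2]/100]
ims=[]
for c,bx in(("top",(265,145,85,63)),("scene",(255,160,80,60))):
    f=400/bx[2];x,y,w,h=bx; im=cv2.resize(read_camera(c)[y:y+h,x:x+w],None,fx=f,fy=f,interpolation=2)[:,:,::-1].copy()
    for z,d,col in((123,18,(0,255,0)),(66.5,0,(255,255,0)),(0,17+best.x[3],(0,0,255))): lines(c,im,[x,y],f,W(p,face(d,z)),col)
    ims.append(im[:296,:400])
cv2.imwrite("pics/ov2.png",np.hstack(ims))
E
python3 fit.py
```

```text
case [-6.59  1.42  4.62 -7.22] -34.222862400807315 pose 0.6530128894036992 -0.02887629106268536 -0.1309948659832783
handle [-1.98 -1.17 -9.38] -50.33
handle [-1.98 -1.17  6.32] -50.33
handle [-1.98 -1.17  6.32] -50.33
handle [-1.98 -1.17 -9.38] -50.33
cup [ 8.46  1.46 -3.72] -303.78
cup [ 8.46  1.46 -2.91] -303.78
cup [-1.87 -0.72  0.02] -295.62
cup [-1.87 -0.72  0.73] -295.62
```

View pics/ov2.png

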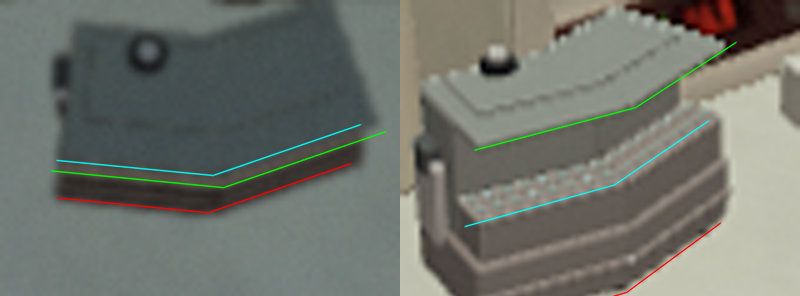

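```bash
python3 - <<'E'
t=open("fit.py").read()
t=t.replace('-sum(sc(c,W(p,face(18,123,-3))) for c in C)','-sc("scene",W(p,face(18,117,-6)))-sc("top",W(p,face(18,117,-6)))').replace("-.0*v[3]","+.15*v[3]**2").replace("[.06,.94","[.06,.94")
i=t.index("def ch");j=t.index("p=[.6596",i)
t=t[:i]+t[j:]
t=t.replace("((123,18,(0,255,0)),","((117,18,(0,255,0)),").replace("ov2","ov3").replace("(255,160,80,60)","(255,165,80,60)").replace("400/bx[2]","400/bx[2]")
open("fit2.py","w").write(t)
E
python3 fit2.py
```

```text
case [ 3.2  -3.82  5.54  0.99] -32.16391005987832 pose 0.6627998033154743 -0.03411994109035883 -0.12175428017574305
```

View pics/ov3.png

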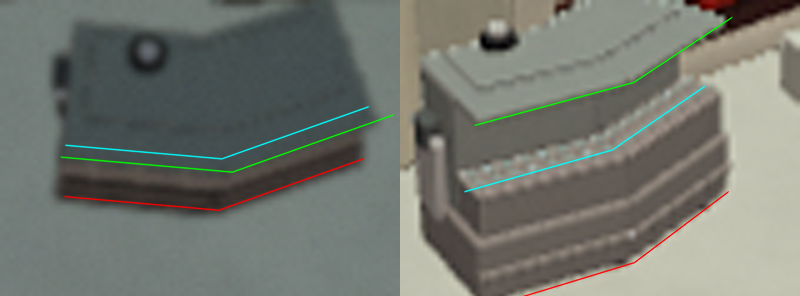

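Pose estimates are case ≈ (0.661, −0.031, yaw −0.135) and stand ≈ (0.5106, 0.2552), with handle flats at yaw −0.94. In the overlay the scene view matches, and the top view puts the case about 2 mm further left, which runs mostly along the seam.

```bash
cat >> h.py <<'E'
CASE=[.661,-.031,-.135]; ST=np.array([.5106,.2552])
def cur():
    s=read_state();return Ro.from_rotvec(s["tcp_rot"]),np.array(s["tool_pos"]),s
def rel(R,p,Rt,pt): return (R.inv()*Rt).as_rotvec().round(4),(R.inv().apply(np.asarray(pt)-p)*1e3).round(2)
Rg=Ro.from_matrix(np.array([[np.sin(.939)*1,np.cos(.939),0],[np.cos(.939),-np.sin(.939),0],[0,0,-1]]))
Rg=Ro.from_matrix(np.c_[np.cross([np.cos(-.939),np.sin(-.939),0],[0,0,-1]),[np.cos(-.939),np.sin(-.939),0],[0,0,-1]])
E
python3 - <<'E'
from h import *
R,p,s=cur();print(s["time"])
print(rel(R,p,Rg,[*ST,.30]),rel(Rg,np.array([*ST,.30]),Rg,[*ST,.177]))
for n,u,c,z in(("yellow",(271,268),"scene",0),("blue",(200,303),"scene",0),("sgrey",(236,306),"scene",0),("gauze",(195,165),"top",.108)): print(n,ray(c,u,z).round(3))
print((W(CASE,SEAM)*1e3).round(1).tolist())
E
```

```text
4.5
(array([-0.   , -0.   , -0.189]), array([ 570.66, -686.82,    3.9 ])) (array([0., 0., 0.]), array([  0.,   0., 123.]))
yellow [0.469 0.162 0.   ]
blue [0.458 0.358 0.   ]
sgrey [0.404 0.296 0.   ]
gauze [0.666 0.284 0.108]
[[636.5, 49.0, 66.5], [634.0, 30.2, 66.5], [631.4, 11.4, 66.5], [628.9, -7.5, 66.5], [626.3, -26.3, 66.5], [632.0, -44.4, 66.5], [637.6, -62.6, 66.5], [643.2, -80.7, 66.5], [648.9, -98.9, 66.5]]
```

Emit:
step_arm:
  targets:
    - [[0, 0, 0], [22.8, -27.5, 0], 85]
    - [[0, 0, 0], [22.8, -27.5, 0], 85]
    - [[0, 0, 0], [22.8, -27.5, 0], 85]
    - [[0, 0, 0], [22.8, -27.5, 0], 85]
    - [[0, 0, 0], [22.8, -27.5, 0], 85]

```text
time: 4.92
tool_pos: [0.3334, -0.4353, 0.3039]
tcp_rot: [3.065, 0.689, 0.0]
wrist_force: [1.2, 1.4, -0.2]
width: 0.999
grip_force: 0.0
```

Emit:
step_arm:
  targets:
    - [[0, 0, 0], [22.8, -27.5, 0], 85]
    - [[0, 0, 0], [22.8, -27.5, 0], 85]
    - [[0, 0, 0], [22.8, -27.5, 0], 85]
    - [[0, 0, 0], [22.8, -27.5, 0], 85]
    - [[0, 0, 0], [22.8, -27.5, 0], 85]

```text
time: 5.33
tool_pos: [0.3774, -0.2621, 0.3042]
tcp_rot: [3.065, 0.689, 0.001]
wrist_force: [-0.1, 0.0, -0.4]
width: 0.996
grip_force: 0.0
```

Emit:
step_arm:
  targets:
    - [[0, 0, 0], [22.8, -27.5, 0], 85]
    - [[0, 0, 0], [22.8, -27.5, 0], 85]
    - [[0, 0, 0], [22.8, -27.5, 0], 85]
    - [[0, 0, 0], [22.8, -27.5, 0], 85]
    - [[0, 0, 0], [22.8, -27.5, 0], 85]

```text
time: 5.75
tool_pos: [0.4215, -0.089, 0.3043]
tcp_rot: [3.064, 0.689, 0.002]
wrist_force: [0.4, 0.1, 0.9]
width: 0.996
grip_force: 0.0
```

Emit:
step_arm:
  targets:
    - [[0, 0, 0], [22.8, -27.5, 0], 85]
    - [[0, 0, 0], [22.8, -27.5, 0], 85]
    - [[0, 0, 0], [22.8, -27.5, 0], 85]
    - [[0, 0, 0], [22.8, -27.5, 0], 85]
    - [[0, 0, 0], [22.8, -27.5, 0], 85]

```text
time: 6.17
tool_pos: [0.4656, 0.0843, 0.3043]
tcp_rot: [3.065, 0.69, 0.002]
wrist_force: [0.5, -0.7, 0.5]
width: 0.999
grip_force: 0.0
```

Emit:
step_arm:
  targets:
    - [[0, 0, 0], [22.8, -27.5, 0], 85]
    - [[0, 0, 0], [22.8, -27.5, 0], 85]
    - [[0, 0, 0], [22.8, -27.5, 0], 85]
    - [[0, 0, 0], [22.8, -27.5, 0], 85]
    - [[0, 0, 0], [22.8, -27.5, 0], 85]

```text
time: 6.58
tool_pos: [0.5098, 0.2575, 0.3041]
tcp_rot: [-3.065, -0.691, -0.001]
wrist_force: [0.7, 0.5, -0.1]
width: 1.002
grip_force: 0.0
```

Emit:
step_arm:
  targets:
    - [[0, 0, -0.095], [0, 0, 0], 85]
    - [[0, 0, -0.094], [0, 0, 0], 85]
    - [[0, 0, 0], [0, 0, 0], 85]
    - [[0, 0, 0], [0, 0, 0], 85]

```text
time: 6.92
tool_pos: [0.5096, 0.2556, 0.3038]
tcp_rot: [2.987, 0.973, -0.0]
wrist_force: [0.6, -0.7, -0.1]
width: 0.995
grip_force: 0.0
```

```bash
python3 - <<'E'
from h import *
R,p,s=cur();print(s["time"],p,rel(R,p,Rg,[*ST,.177]),s["wrist_force"])
E
```

```text
6.9167 [0.5095684  0.25564995 0.30382307] (array([-0.    ,  0.0002, -0.0022]), array([  0.59,   0.97, 126.82])) [ 0.58293083 -0.65316734 -0.08184168]
```

Emit:
step_arm:
  targets:
    - [[0, 0, 0], [0.6, 1.0, 30], 85]
    - [[0, 0, 0], [0, 0, 30], 85]
    - [[0, 0, 0], [0, 0, 30], 85]
    - [[0, 0, 0], [0, 0, 20], 85]
    - [[0, 0, 0], [0, 0, 17], 85]

```text
time: 7.33
tool_pos: [0.5098, 0.2539, 0.1748]
tcp_rot: [2.988, 0.97, -0.004]
wrist_force: [-0.7, 0.5, -0.6]
width: 0.998
grip_force: 0.0
```

Emit:
step_arm:
  targets:
    - [[0, 0, 0], [0, 0, 0], 20]
    - [[0, 0, 0], [0, 0, 0], 20]
    - [[0, 0, 0], [0, 0, 0], 20]
    - [[0, 0, 0], [0, 0, 0], 20]
    - [[0, 0, 0], [0, 0, 0], 20]
  grip_force: 60

```text
time: 7.75
tool_pos: [0.5118, 0.2555, 0.1789]
tcp_rot: [-2.986, -0.975, -0.005]
wrist_force: [-1.5, -0.0, 15.2]
width: 0.294
grip_force: 27.1
```

Emit:
step_arm:
  targets:
    - [[0, 0, 0], [0, 0, 0], 20]
    - [[0, 0, 0], [0, 0, 0], 20]
    - [[0, 0, 0], [0, 0, 0], 20]

```text
time: 8.0
tool_pos: [0.5119, 0.2555, 0.1791]
tcp_rot: [-2.986, -0.976, -0.006]
wrist_force: [-0.4, 0.7, 5.8]
width: 0.283
grip_force: 57.4
```

```bash
python3 - <<'E'
from h import *
R,p,s=cur();print(s["time"],p,s["tcp_rot"],s["wrist_force"],s["torque"],s["width"],s["grip_force"])
E
```

```text
8.0 [0.51191247 0.25554727 0.17907623] [-2.98597711 -0.97579111 -0.00557195] [-0.37912946  0.71508198  5.8020372 ] [-0.06573348  0.13211757 -0.00153639] 0.2832824468528327 57.40527821704745
```

```bash
cat >> h.py <<'E'
AZ=.083; TL=.166
ZT=np.array([np.sin(np.pi/4)*np.cos(AZ),np.sin(np.pi/4)*np.sin(AZ),-np.cos(np.pi/4)])
v=np.cross([0,0,-1.],ZT); RL=Ro.from_rotvec(v/np.linalg.norm(v)*np.pi/4)*Rg
OUT=np.array([-np.cos(AZ),-np.sin(AZ),0])
S=W(CASE,SEAM)
def tcp(ball): return np.asarray(ball)-TL*ZT
E
python3 - <<'E'
from h import *
R,p,s=cur()
b=S[0]+.05*OUT; b[2]=.086; T=tcp(b);print(T)
up=p+[0,0,.151];print(rel(R,p,R,up)); print(rel(R,up,R,[T[0],T[1],up[2]]),rel(Rg,T,RL,T)[0], rel(RL,[T[0],T[1],.33],RL,T)[1])
E
```

```text
[0.4697438  0.03514259 0.20337973]
(array([0., 0., 0.]), array([ 5.20e-01,  1.40e-01, -1.51e+02]))
(array([0., 0., 0.]), array([-164.18,  152.97,   -0.43])) [-0.4097  0.6701  0.    ] [-76.39 -46.71  89.53]
```

Emit:
step_arm:
  targets:
    - [[0, 0, 0], [0, 0, -15], 20]
    - [[0, 0, 0], [0, 0, -30], 20]
    - [[0, 0, 0], [0, 0, -36], 20]
    - [[0, 0, 0], [0, 0, -36], 20]
    - [[0, 0, 0], [0, 0, -36], 20]

```text
time: 8.42
tool_pos: [0.5102, 0.2549, 0.3312]
tcp_rot: [2.986, 0.976, -0.001]
wrist_force: [0.1, -0.1, -1.0]
width: 0.284
grip_force: 57.0
```

Emit:
step_arm:
  targets:
    - [[0, 0, 0], [0, 0, 0], 20]
    - [[0, 0, 0], [0, 0, 0], 20]
    - [[0, 0, 0], [0, 0, 0], 20]

```text
time: 8.67
tool_pos: [0.5104, 0.255, 0.3296]
tcp_rot: [-2.986, -0.976, 0.0]
wrist_force: [0.1, -0.7, -1.7]
width: 0.283
grip_force: 57.0
```

Emit:
step_arm:
  targets:
    - [[0, 0, 0], [-33, 30.6, 0], 20]
    - [[0, 0, 0], [-33, 30.6, 0], 20]
    - [[0, 0, 0], [-33, 30.6, 0], 20]
    - [[0, 0, 0], [-33, 30.6, 0], 20]
    - [[0, 0, 0], [-32, 30.6, 0], 20]

```text
time: 9.08
tool_pos: [0.4696, 0.049, 0.327]
tcp_rot: [-2.984, -0.977, 0.007]
wrist_force: [1.6, 0.6, -2.3]
width: 0.286
grip_force: 57.2
```

Emit:
step_arm:
  targets:
    - [[-0.0585, 0.0957, 0], [0, 0, 0], 20]
    - [[-0.0585, 0.0957, 0], [0, 0, 0], 20]
    - [[-0.0585, 0.0957, 0], [0, 0, 0], 20]
    - [[-0.0585, 0.0957, 0], [0, 0, 0], 20]
    - [[-0.0585, 0.0957, 0], [0, 0, 0], 20]

```text
time: 9.5
tool_pos: [0.4706, 0.05, 0.3273]
tcp_rot: [2.758, 0.9, 0.815]
wrist_force: [0.9, 0.7, -1.6]
width: 0.284
grip_force: 57.5
```

Emit:
step_arm:
  targets:
    - [[-0.0585, 0.0957, 0], [0, 0, 0], 20]
    - [[-0.0585, 0.0957, 0], [0, 0, 0], 20]
    - [[0, 0, 0], [0, 0, 0], 20]
    - [[0, 0, 0], [0, 0, 0], 20]

```text
time: 9.83
tool_pos: [0.4692, 0.0503, 0.3253]
tcp_rot: [2.621, 0.856, 1.097]
wrist_force: [1.4, -0.4, -0.7]
width: 0.285
grip_force: 57.5
```

```bash
python3 - <<'E'
from h import *
R,p,s=cur()
b=S[0]+.05*OUT; b[2]=.086; T=tcp(b)
print(s["time"],s["q"].round(2),p,rel(R,p,RL,T),s["wrist_force"])
F=[]
for i in range(6):
    im=read_camera("scene" if i else "top");q=read_state();F.append(np.r_[q["wrist_force"],q["torque"],q["joint_torque"][:3]])
print(np.mean(F,0).round(2),np.std(F,0).round(2)); print("ball now",(p+TL*R.apply([0,0,1])).round(4),proj("scene",p+TL*R.apply([0,0,1])),proj("top",p+TL*R.apply([0,0,1])))
for c in C: print(c,[(round(d["score"],2),np.round(d["at"][::-1],1)) for d in tip_of(c,"feeler")])
E
```

```text
9.8333 [ 0.03 -0.54  2.41  0.07  0.49  0.92] [0.46920351 0.05031229 0.32528189] (array([-0.0052,  0.0077, -0.0005]), array([-81.23, -31.81,  86.49])) [ 1.36050781 -0.35442459 -0.73280737]
[ 3.000e-01 -1.100e-01 -7.900e-01 -2.000e-02  4.500e-01  1.000e-02
  1.000e-02 -1.238e+01 -4.032e+01] [0.39 0.26 0.46 0.03 0.02 0.02 0.01 0.03 0.72]
ball now [0.5851 0.06   0.2068] [[277.09750822 163.45901808]] [[278.66856896 184.82621651]]
scene [(0.35, array([199.1, 298.8]))]
top []
```

```bash
python3 - <<'E'
from h import *
R,p,s=cur()
b=S[0]+.036*OUT; b[2]=.087; T=tcp(b); T1=T+[0,0,.06]
print(rel(R,p,RL,T1),rel(RL,T1,RL,T))
E
```

```text
(array([-0.0002,  0.0002,  0.0001]), array([-41.81,  -7.93,  53.91])) (array([0., 0., 0.]), array([-36.2 , -22.13,  42.43]))
```

Emit:
step_arm:
  targets:
    - [[0, 0, 0], [-14, -2.6, 18], 20]
    - [[0, 0, 0], [-14, -2.6, 18], 20]
    - [[0, 0, 0], [-14, -2.6, 18], 20]
    - [[0, 0, 0], [-9, -5.5, 10.6], 20]
    - [[0, 0, 0], [-9, -5.5, 10.6], 20]

```text
time: 10.65
tool_pos: [0.4831, 0.0357, 0.2324]
tcp_rot: [2.615, 0.854, 1.106]
wrist_force: [1.4, 1.4, -1.3]
width: 0.279
grip_force: 57.4
```

Emit:
step_arm:
  targets:
    - [[0, 0, 0], [-9, -5.5, 10.6], 20]
    - [[0, 0, 0], [-9, -5.5, 10.6], 20]
    - [[0, 0, 0], [0, 0, 0], 20]
    - [[0, 0, 0], [0, 0, 0], 20]

```text
time: 10.98
tool_pos: [0.4828, 0.0361, 0.2027]
tcp_rot: [2.617, 0.854, 1.105]
wrist_force: [0.6, -0.5, -1.6]
width: 0.285
grip_force: 57.4
```

```bash
python3 - <<'E'
from h import *
ims=[]
for c in C:
    im=read_camera(c)
    R,p,s=cur();b=p+TL*R.apply([0,0,1]);u=proj(c,b)[0]
    x,y=np.round(u-[40,40]).astype(int)
    print(c,u,[(round(d["score"],2),np.round(d["at"][::-1],1)) for d in tip_of(c,"feeler")])
    a=cv2.resize(im[y:y+80,x:x+80],(400,400),interpolation=2)[:,:,::-1].copy();f=5
    for z,d,col in((117,18,(0,255,0)),(66.5,0,(255,255,0))): lines=(proj(c,W(CASE,np.c_[SEAM[:,:2],np.full(9,.0665)]))-[x,y]+.5)*f-.5
    cv2.polylines(a,[np.round(lines*8).astype(int)],False,(255,255,0),1,cv2.LINE_AA,3)
    q=(u-[x,y]+.5)*f-.5; cv2.circle(a,tuple(np.round(q).astype(int)),3,(0,0,255),1); ims.append(a)
cv2.imwrite("pics/b1.png",np.hstack(ims))
b=S[0]+.036*OUT; b[2]=.087;T=tcp(b);print(s["time"],s["q"].round(2),p,rel(R,p,RL,T),s["wrist_force"],s["torque"])
E
```

```text
scene [279.79748085 200.5830596 ] [(0.52, array([199.3, 299.1]))]
top [284.4888461 187.1603465] [(0.45, array([314.1, 173.2]))]
11.1333 [-0.02 -0.33  2.53  0.44  0.17  0.52] [0.48417655 0.03604299 0.20543812] (array([ 0.0013, -0.0019,  0.0003]), array([-0.76, -0.82,  0.42])) [ 0.10141688 -0.01711572 -1.17379322] [-0.04492199  0.46564996  0.01187321]
```

View pics/b1.png

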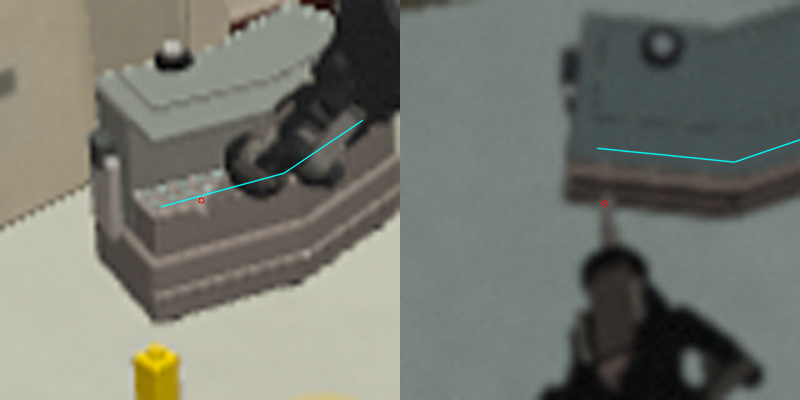

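The crop shows the ball at about the predicted spot, left panel (203,203). The ledge's front-left corner is at about (150,212), higher than nominal. I'll compare the ledge height in the initial, unoccluded picture.

```bash
python3 - <<'E'
from ov import *
im=cv2.imread("pics/scene0.png");x,y,w,h=255,160,72,60;f=11
a=cv2.resize(im[y:y+h,x:x+w],None,fx=f,fy=f,interpolation=2)
for z,col in((62,(255,255,0)),(72,(0,255,255))):
    for d in(17,): 
        P=W(CASE,face(d,z,-5)); lines("scene",a,[x,y],f,P,col)
P=W(CASE,face(18,117,-5));lines("scene",a,[x,y],f,P,(0,255,0))
P=W(CASE,face(17,0,0));lines("scene",a,[x,y],f,P,(0,0,255))
cv2.imwrite("pics/led.png",a[:600,:800])
E
```

```text
(no output)
```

View pics/led.png

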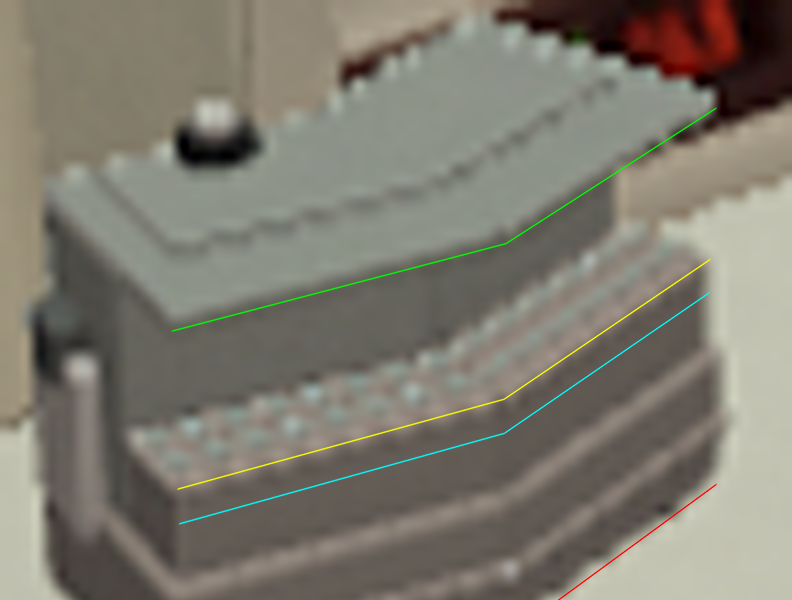

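The ledge edge matches a surface height of about 72 mm, so the seam likely sits about 10 mm above nominal with nearly zero slope. I'll go in and feel for it.

```bash
cat >> h.py <<'E'
LEFT=np.array([np.sin(.135),np.cos(.135),0]); E0=S[0]+.005*LEFT
def tl(v): return (RL.inv().apply(np.asarray(v,float))).round(2)   # world mm -> tool mm
def ballnow():
    R,p,s=cur(); return p+TL*R.apply([0,0,1])
E
python3 - <<'E'
from h import *
R,p,s=cur();b=E0.copy();b[2]=.087
print(rel(R,p,RL,tcp(b)), "down1",tl([0,0,-1]),"in1",tl(-OUT),"left1",tl(LEFT),(W(CASE,SEAM)[8]-W(CASE,SEAM)[4]))
F=[]
for i in range(4): read_camera("top");q=read_state();F.append(np.r_[q["wrist_force"],q["torque"]])
print(np.mean(F,0).round(3),read_state()["tool_pos"])
E
```

```text
(array([ 0.0015, -0.0022,  0.0003]), array([24.03,  8.65, 26.8 ])) down1 [-0.6  -0.37  0.71] in1 [0.6  0.37 0.71] left1 [ 0.64 -0.75  0.15] [ 0.02255625 -0.07257559  0.        ]
[ 0.466  0.035 -1.052 -0.051  0.489 -0.026] [0.48351043 0.03607629 0.20467738]
```

Emit:
step_arm:
  targets:
    - [[0, 0, 0], [6, 2.2, 6.7], 20]
    - [[0, 0, 0], [6, 2.2, 6.7], 20]
    - [[0, 0, 0], [6, 2.2, 6.7], 20]
    - [[0, 0, 0], [6, 2.1, 6.7], 20]
    - [[0, 0, 0], [0, 0, 0], 20]

```text
time: 11.8
tool_pos: [0.5213, 0.0444, 0.2033]
tcp_rot: [2.613, 0.854, 1.11]
wrist_force: [-0.1, -0.2, -0.9]
width: 0.286
grip_force: 57.5
```

Emit:
step_arm:
  targets:
    - [[0, 0, 0], [0, 0, 0], 20]
    - [[0, 0, 0], [0, 0, 0], 20]
    - [[0, 0, 0], [0, 0, 0], 20]

```text
time: 12.05
tool_pos: [0.5187, 0.0442, 0.2019]
tcp_rot: [2.615, 0.855, 1.107]
wrist_force: [-1.0, 0.4, -1.2]
width: 0.287
grip_force: 57.5
```

```bash
cat > st.py <<'E'
from h import *
import sys
F=[]
for i in range(int(sys.argv[1]) if len(sys.argv)>1 else 4): read_camera("scene");q=read_state();F.append(np.r_[q["wrist_force"],q["torque"],q["tool_pos"],q["tcp_rot"]])
m=np.mean(F,0); R=Ro.from_rotvec(m[9:]); b=m[6:9]+TL*R.apply([0,0,1])
L=Ro.from_euler("z",-CASE[2]).apply(b-[CASE[0],CASE[1],0])*1e3
print("t",q["time"],"F",m[:3].round(2),"T",m[3:6].round(3),"ball",(b*1e3).round(1),"local",L.round(1),"roterr",rel(R,0,RL,[0,0,0])[0],"q",q["q"].round(2))
E
python3 st.py
```

```text
t 12.25 F [ 0.03  0.13 -1.41] T [-0.013  0.482 -0.01 ] ball [635.7  53.9  84.7] local [-36.5  80.7  84.7] roterr [-0.0004  0.0005 -0.0001] q [ 0.01 -0.23  2.47  0.42  0.13  0.55]
```

Emit:
step_arm:
  targets:
    - [[0, 0, 0], [-0.5, -0.3, 1.1], 20]
    - [[0, 0, 0], [-0.5, -0.3, 1.1], 20]
    - [[0, 0, 0], [-0.5, -0.3, 1.1], 20]
    - [[0, 0, 0], [-0.5, -0.3, 1.1], 20]
    - [[0, 0, 0], [0, 0, 0], 20]

```text
time: 12.67
tool_pos: [0.5209, 0.0442, 0.1977]
tcp_rot: [2.614, 0.854, 1.109]
wrist_force: [-0.9, -1.3, 1.0]
width: 0.281
grip_force: 57.6
```

```bash
python3 st.py
```

```text
t 12.8667 F [-0.44 -0.08  0.62] T [-0.071  0.302 -0.045] ball [637.9  54.   80.5] local [-34.4  81.1  80.5] roterr [ 0.0002 -0.0002 -0.0001] q [ 0.01 -0.22  2.47  0.47  0.11  0.5 ]
```

Emit:
step_arm:
  targets:
    - [[0, 0, 0], [0, 0, 1], 20]
    - [[0, 0, 0], [0, 0, 1], 20]
    - [[0, 0, 0], [0, 0, 0], 20]

```text
time: 13.12
tool_pos: [0.5222, 0.0443, 0.1963]
tcp_rot: [2.614, 0.854, 1.108]
wrist_force: [-1.2, 0.1, 1.3]
width: 0.286
grip_force: 57.7
```

```bash
python3 st.py; python3 - <<'E'
from ov import *
ims=[]
b=ballnow()
im=read_camera("scene");x,y,w,h=262,185,40,30;f=10
raw=cv2.resize(im[y:y+h,x:x+w],None,fx=f,fy=f,interpolation=2)[:,:,::-1].copy();a=raw.copy()
for d,col in((6,(0,255,255)),(-6,(0,255,255)),(17,(0,255,0)),(-13,(0,255,0))): lines("scene",a,[x,y],f,W(CASE,face(d,72)),col)
u=(proj("scene",b)[0]-[x,y]+.5)*f; cv2.circle(a,tuple(u.astype(int)),3,(0,0,255),-1)
cv2.imwrite("pics/b2.png",np.vstack([raw,a]))
E
```

```text
t 13.3167 F [-1.38 -0.67  1.42] T [-0.083  0.222 -0.068] ball [639.2  54.1  79. ] local [-33.1  81.4  79. ] roterr [ 0.0001 -0.0001 -0.0001] q [ 0.01 -0.21  2.47  0.49  0.11  0.48]
```

View pics/b2.png

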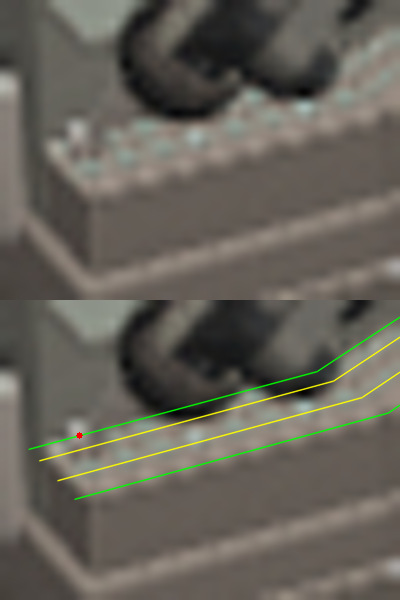

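The ball stayed put while I pressed along the axis (force grew by the spring rate), so it is seated. A small sideways test will tell the groove from a wedge behind the rear lip.

Emit:
step_arm:
  targets:
    - [[0, 0, 0], [-0.75, -0.45, -0.9], 20]
    - [[0, 0, 0], [-0.75, -0.45, -0.9], 20]
    - [[0, 0, 0], [0, 0, 0], 20]

```text
time: 13.62
tool_pos: [0.5195, 0.0442, 0.1964]
tcp_rot: [2.614, 0.854, 1.108]
wrist_force: [0.7, 0.7, 1.2]
width: 0.287
grip_force: 57.6
```

```bash
python3 st.py 5
```

```text
t 13.8667 F [ 0.24 -0.12  0.9 ] T [-0.014  0.041 -0.009] ball [636.5  53.9  79. ] local [-35.7  80.9  79. ] roterr [-0.     -0.0001 -0.    ] q [ 0.01 -0.22  2.48  0.49  0.11  0.48]
```

Emit:
step_arm:
  targets:
    - [[0, 0, 0], [-0.6, -0.35, 0.1], 20]
    - [[0, 0, 0], [-0.6, -0.35, 0.1], 20]
    - [[0, 0, 0], [0, 0, 0], 20]

```text
time: 14.12
tool_pos: [0.5193, 0.044, 0.1958]
tcp_rot: [2.613, 0.854, 1.11]
wrist_force: [1.6, -0.3, 2.8]
width: 0.283
grip_force: 57.7
```

```bash
python3 st.py 6
```

```text
t 14.4167 F [ 0.84 -0.06  2.81] T [ 0.016 -0.462 -0.02 ] ball [636.3  53.7  78.5] local [-35.9  80.6  78.5] roterr [ 0.0009 -0.0009 -0.    ] q [ 0.01 -0.22  2.48  0.5   0.11  0.47]
```

```bash
python3 - <<'E'
from h import *
print(tl([0,0,8]),tl(OUT*6),tl([0,0,-2]))
E
```

```text
[ 4.83  2.95 -5.66] [-3.62 -2.21 -4.24] [-1.21 -0.74  1.41]
```

Emit:
step_arm:
  targets:
    - [[0, 0, 0], [1.6, 1.0, -1.9], 20]
    - [[0, 0, 0], [1.6, 1.0, -1.9], 20]
    - [[0, 0, 0], [1.6, 1.0, -1.9], 20]
    - [[0, 0, 0], [-1.8, -1.1, -2.1], 20]
    - [[0, 0, 0], [-1.8, -1.1, -2.1], 20]

```text
time: 14.83
tool_pos: [0.5116, 0.0436, 0.2019]
tcp_rot: [2.616, 0.856, 1.105]
wrist_force: [-0.9, -0.1, -1.3]
width: 0.284
grip_force: 57.5
```

Emit:
step_arm:
  targets:
    - [[0, 0, 0], [0, 0, 0], 20]
    - [[0, 0, 0], [0, 0, 0], 20]

```text
time: 15.0
tool_pos: [0.5119, 0.0436, 0.2023]
tcp_rot: [2.615, 0.855, 1.106]
wrist_force: [-0.0, 0.1, -1.3]
width: 0.288
grip_force: 57.5
```

```bash
python3 st.py 4
```

```text
t 15.2 F [ 0.21 -0.06 -1.2 ] T [-0.062  0.501  0.   ] ball [629.4  53.3  85.4] local [-42.7  79.3  85.4] roterr [-0.0006  0.0006 -0.0001] q [ 0.01 -0.25  2.48  0.41  0.13  0.56]
```

Baseline confirmed: torque y is about 0.49 with no contact. Going down 2 mm at this outer position.

Emit:
step_arm:
  targets:
    - [[0, 0, 0], [-0.6, -0.37, 0.71], 20]
    - [[0, 0, 0], [-0.6, -0.37, 0.71], 20]
    - [[0, 0, 0], [0, 0, 0], 20]

```text
time: 15.45
tool_pos: [0.5126, 0.0435, 0.2008]
tcp_rot: [2.615, 0.854, 1.107]
wrist_force: [-0.1, -0.1, -1.6]
width: 0.284
grip_force: 57.5
```

```bash
python3 st.py 3
```

```text
t 15.6 F [ 0.24  0.23 -1.21] T [-0.052  0.496  0.003] ball [629.6  53.3  83.5] local [-42.5  79.3  83.5] roterr [-0.0004  0.0004 -0.0001] q [ 0.01 -0.24  2.49  0.43  0.13  0.54]
```

Emit:
step_arm:
  targets:
    - [[0, 0, 0], [-0.6, -0.37, 0.71], 20]
    - [[0, 0, 0], [-0.6, -0.37, 0.71], 20]
    - [[0, 0, 0], [0, 0, 0], 20]

```text
time: 15.85
tool_pos: [0.5131, 0.0435, 0.1994]
tcp_rot: [2.613, 0.854, 1.109]
wrist_force: [0.1, -0.2, 0.9]
width: 0.285
grip_force: 57.5
```

```bash
python3 st.py 3
```

```text
t 16.0 F [-0.8  -0.07  0.35] T [-0.024  0.29  -0.039] ball [630.1  53.2  82.2] local [-42.   79.3  82.2] roterr [ 0.0004 -0.0004 -0.0001] q [ 0.01 -0.24  2.49  0.45  0.12  0.52]
```

Contact here is about 2 mm higher and slopes outward, so this is the front lip. The earlier spot (local x ≈ −35.5, z ≈ 81.2) was the groove, so I'm going back there.

Emit:
step_arm:
  targets:
    - [[0, 0, 0], [1.8, 1.1, -2.1], 20]
    - [[0, 0, 0], [2, 1.23, 2.36], 20]
    - [[0, 0, 0], [2, 1.23, 2.36], 20]
    - [[0, 0, 0], [-1.1, -0.67, 1.3], 20]
    - [[0, 0, 0], [-1.1, -0.67, 1.3], 20]

```text
time: 16.42
tool_pos: [0.5197, 0.0441, 0.1983]
tcp_rot: [2.614, 0.855, 1.108]
wrist_force: [-0.8, -0.3, -0.9]
width: 0.283
grip_force: 57.5
```

Emit:
step_arm:
  targets:
    - [[0, 0, 0], [0, 0, 0.8], 20]
    - [[0, 0, 0], [0, 0, 0.8], 20]
    - [[0, 0, 0], [0, 0, 0.8], 20]
    - [[0, 0, 0], [0, 0, 0], 20]

```text
time: 16.75
tool_pos: [0.5209, 0.0443, 0.1964]
tcp_rot: [2.615, 0.855, 1.107]
wrist_force: [-1.2, -0.4, 0.5]
width: 0.283
grip_force: 57.7
```

```bash
cat > st.py <<'E'
from h import *
import sys
F=[]
for i in range(int(sys.argv[1]) if len(sys.argv)>1 else 2): read_camera("scene");q=read_state();F.append(np.r_[q["wrist_force"],q["torque"],q["tool_pos"],q["tcp_rot"]])
m=np.mean(F,0); R=Ro.from_rotvec(m[9:]); b=m[6:9]+TL*R.apply([0,0,1])
Z=Ro.from_euler("z",-CASE[2])
dF=m[:3]-[.2,.05,-1.2]; ax=-dF@ZT; dT=m[3:6]-[-.04,.49,0]; perp=-dT[1]/.29
comp=max(0,(ax-1)/.6); ball=b-ZT*comp/1e3+np.array([.707,0,.707])*perp/1.6/1e3
L=Z.apply(b-[CASE[0],CASE[1],0])*1e3;LB=Z.apply(ball-[CASE[0],CASE[1],0])*1e3
print("t",round(q["time"],2),"dF",dF.round(2),"dT",dT.round(3),"ax %.2f perp %.2f side %.2f"%(ax,perp,dF[1]),"free ball",L.round(1),"ball",LB.round(1),"world free",(b*1e3).round(1),"roterr",rel(R,0,RL,[0,0,0])[0],"q3,5",q["q"][[2,4]].round(2))
E
python3 st.py 3
```

```text
t 16.9 dF [-2.09  0.25  1.16] dT [0.049 0.17  0.091] ax 2.28 perp -0.59 side 0.25 free ball [-34.5  81.2  79. ] ball [-36.2  80.8  80.2] world free [637.7  54.1  79. ] roterr [-0.0008  0.0006 -0.0001] q3,5 [2.47 0.11]
```

```bash
python3 - <<'E'
from h import *
l=-LEFT*1.667; r=(S[8]-S[4])/np.linalg.norm(S[8]-S[4])*1.667
f=lambda v: RL.inv().apply(v).round(3)
print("left row",f(l),"right row",f(r),"dz1",f([0,0,1]),"in1",f(-OUT))
E
```

```text
left row [-1.067  1.256 -0.255] right row [-0.631  1.522  0.255] dz1 [ 0.603  0.369 -0.707] in1 [0.603 0.369 0.707]
```

Emit:
step_arm:
  targets:
    - [[0, 0, 0], [-1.1, 1.235, -0.15], 20]
    - [[0, 0, 0], [-1.1, 1.235, -0.15], 20]
    - [[0, 0, 0], [-1.1, 1.235, -0.15], 20]
    - [[0, 0, 0], [-1.1, 1.235, -0.2], 20]
    - [[0, 0, 0], [-1.1, 1.235, -0.2], 20]

```text
time: 17.32
tool_pos: [0.5203, 0.0362, 0.1967]
tcp_rot: [2.614, 0.855, 1.109]
wrist_force: [-0.2, 2.0, 0.4]
width: 0.283
grip_force: 57.7
```

```bash
python3 st.py 2
```

```text
t 17.42 dF [-2.43  0.98  1.44] dT [ 0.19  -0.076  0.139] ax 2.68 perp 0.26 side 0.98 free ball [-33.7  72.8  79.5] ball [-35.5  72.4  81.6] world free [637.4  45.7  79.5] roterr [ 0.0002 -0.0006 -0.0001] q3,5 [2.48 0.12]
```

Emit:
step_arm:
  targets:
    - [[0, 0, 0], [-1.07, 1.255, -0.25], 20]
    - [[0, 0, 0], [-1.07, 1.255, -0.25], 20]
    - [[0, 0, 0], [-1.07, 1.255, -0.25], 20]
    - [[0, 0, 0], [-1.07, 1.255, -0.25], 20]
    - [[0, 0, 0], [-1.07, 1.255, -0.25], 20]

```text
time: 17.83
tool_pos: [0.5191, 0.0277, 0.1965]
tcp_rot: [2.614, 0.854, 1.108]
wrist_force: [-1.2, 2.4, 0.9]
width: 0.28
grip_force: 57.7
```

```bash
python3 st.py 2
```

```text
t 17.93 dF [-1.22  0.16  1.83] dT [ 0.162 -0.205  0.122] ax 2.15 perp 0.71 side 0.16 free ball [-33.7  64.   79.1] ball [-34.8  63.8  80.8] world free [636.2  37.   79.1] roterr [ 0.0006 -0.     -0.0003] q3,5 [2.48 0.13]
```

Emit:
step_arm:
  targets:
    - [[0, 0, 0], [-1.01, 1.29, -0.22], 20]
    - [[0, 0, 0], [-1.01, 1.29, -0.22], 20]
    - [[0, 0, 0], [-1.01, 1.29, -0.22], 20]
    - [[0, 0, 0], [-1.01, 1.29, -0.22], 20]
    - [[0, 0, 0], [-1.01, 1.29, -0.22], 20]

```text
time: 18.35
tool_pos: [0.5181, 0.0194, 0.1962]
tcp_rot: [2.614, 0.855, 1.108]
wrist_force: [-2.5, 2.3, 1.3]
width: 0.282
grip_force: 57.7
```

```bash
python3 st.py 2
```

```text
t 18.45 dF [-2.4   0.55  2.36] dT [ 0.201 -0.049  0.201] ax 3.33 perp 0.17 side 0.55 free ball [-33.7  55.7  78.9] ball [-36.3  55.1  81.7] world free [635.1  28.7  78.9] roterr [ 0.0002  0.0004 -0.0003] q3,5 [2.48 0.15]
```

Emit:
step_arm:
  targets:
    - [[0, 0, 0], [-1.04, 1.27, -0.26], 20]
    - [[0, 0, 0], [-1.04, 1.27, -0.26], 20]
    - [[0, 0, 0], [-1.04, 1.27, -0.26], 20]
    - [[0, 0, 0], [-1.04, 1.27, -0.26], 20]
    - [[0, 0, 0], [-1.04, 1.27, -0.26], 20]

```text
time: 18.87
tool_pos: [0.5173, 0.0111, 0.1966]
tcp_rot: [2.614, 0.854, 1.108]
wrist_force: [-0.7, 2.7, 0.9]
width: 0.283
grip_force: 57.7
```

Emit:
step_arm:
  targets:
    - [[0, 0, 0], [-1.04, 1.27, -0.26], 20]
    - [[0, 0, 0], [-1.04, 1.27, -0.26], 20]
    - [[0, 0, 0], [-1.04, 1.27, -0.26], 20]

```text
time: 19.12
tool_pos: [0.5167, 0.0061, 0.1968]
tcp_rot: [2.614, 0.854, 1.108]
wrist_force: [-0.8, 2.4, 1.3]
width: 0.286
grip_force: 57.6
```

```bash
python3 st.py 2
```

```text
t 19.22 dF [-1.63  0.4   2.16] dT [ 0.2   -0.222  0.185] ax 2.65 perp 0.76 side 0.40 free ball [-33.1  42.2  79.5] ball [-34.7  41.8  81.8] world free [633.8  15.3  79.5] roterr [ 0.001   0.0001 -0.0002] q3,5 [2.48 0.17]
```

Emit:
step_arm:
  targets:
    - [[0, 0, 0], [-0.93, 1.34, -0.25], 20]
    - [[0, 0, 0], [-0.93, 1.34, -0.25], 20]
    - [[0, 0, 0], [-0.93, 1.34, -0.25], 20]
    - [[0, 0, 0], [-0.93, 1.34, -0.25], 20]
    - [[0, 0, 0], [-0.93, 1.34, -0.25], 20]

```text
time: 19.63
tool_pos: [0.516, -0.002, 0.1971]
tcp_rot: [2.614, 0.855, 1.108]
wrist_force: [-1.8, 1.4, 0.7]
width: 0.288
grip_force: 57.7
```

```bash
python3 st.py 2
```

```text
t 19.73 dF [-1.39  0.15  2.66] dT [ 0.137 -0.166  0.091] ax 2.85 perp 0.57 side 0.15 free ball [-32.7  34.1  79.9] ball [-34.6  33.6  82.3] world free [633.2   7.1  79.9] roterr [ 0.0008  0.0003 -0.0002] q3,5 [2.48 0.19]
```

Emit:
step_arm:
  targets:
    - [[0, 0, 0], [-1.0, 1.3, -0.25], 20]
    - [[0, 0, 0], [-1.0, 1.3, -0.25], 20]
    - [[0, 0, 0], [-1.0, 1.3, -0.25], 20]
    - [[0, 0, 0], [-1.0, 1.3, -0.25], 20]
    - [[0, 0, 0], [-1.0, 1.3, -0.25], 20]

```text
time: 20.15
tool_pos: [0.5153, -0.0103, 0.1975]
tcp_rot: [2.614, 0.854, 1.108]
wrist_force: [-0.5, 1.9, 2.3]
width: 0.285
grip_force: 57.7
```

```bash
python3 st.py 2
```

```text
t 20.25 dF [-1.35  0.13  2.39] dT [ 0.092 -0.29   0.076] ax 2.64 perp 1.00 side 0.13 free ball [-32.3  25.7  80.3] ball [-33.8  25.4  82.6] world free [632.4  -1.2  80.3] roterr [ 0.001   0.0002 -0.0002] q3,5 [2.48 0.21]
```

Emit:
step_arm:
  targets:
    - [[0, 0, 0], [-0.84, 1.39, -0.25], 20]
    - [[0, 0, 0], [-0.84, 1.39, -0.25], 20]
    - [[0, 0, 0], [-0.84, 1.39, -0.25], 20]
    - [[0, 0, 0], [-0.84, 1.39, -0.25], 20]
    - [[0, 0, 0], [-0.84, 1.39, -0.25], 20]

```text
time: 20.67
tool_pos: [0.5151, -0.0185, 0.1984]
tcp_rot: [2.614, 0.854, 1.108]
wrist_force: [-0.9, 1.2, 1.6]
width: 0.284
grip_force: 57.8
```

```bash
python3 st.py 2
```

```text
t 20.77 dF [-0.39  0.04  1.74] dT [ 0.019 -0.373  0.021] ax 1.50 perp 1.29 side 0.04 free ball [-31.3  17.5  81.2] ball [-31.4  17.5  82.4] world free [632.3  -9.4  81.2] roterr [ 0.0011  0.0003 -0.0002] q3,5 [2.48 0.22]
```

```bash
python3 st.py 8
```

```text
t 21.17 dF [-0.41 -0.82  2.21] dT [-0.126 -0.418 -0.159] ax 1.89 perp 1.44 side -0.82 free ball [-31.3  17.7  81.3] ball [-31.7  17.5  82.9] world free [632.4  -9.3  81.3] roterr [ 0.0012  0.0002 -0.0002] q3,5 [2.48 0.22]
```

Ball z has risen about 2 mm and drifted about 4 mm inward, and the reaction has turned vertical. It looks as if it is climbing the rear lip, so my perpendicular corrections were wrong. I'll lift off and re-touch at the modelled seam line to check.

Emit:
step_arm:
  targets:
    - [[0, 0, 0], [0, 0, -2.5], 20]
    - [[0, 0, 0], [0, 0, -2.5], 20]
    - [[0, 0, 0], [-0.6, -0.37, -0.71], 20]
    - [[0, 0, 0], [-0.9, -0.55, 1.05], 20]
    - [[0, 0, 0], [-0.9, -0.55, 1.05], 20]

```text
time: 21.58
tool_pos: [0.5101, -0.0185, 0.1984]
tcp_rot: [2.615, 0.855, 1.107]
wrist_force: [-0.3, 0.2, -1.2]
width: 0.288
grip_force: 57.5
```

Emit:
step_arm:
  targets:
    - [[0, 0, 0], [0, 0, 0], 20]
    - [[0, 0, 0], [0, 0, 0], 20]

```text
time: 21.75
tool_pos: [0.5102, -0.0186, 0.1983]
tcp_rot: [2.615, 0.855, 1.107]
wrist_force: [0.2, 0.4, -1.6]
width: 0.285
grip_force: 57.5
```

```bash
python3 st.py 3
```

```text
t 21.9 dF [ 0.38 -0.77  0.47] dT [-0.022 -0.006 -0.032] ax 0.11 perp 0.02 side -0.77 free ball [-36.3  17.4  81.2] ball [-36.3  17.4  81.2] world free [627.3  -8.9  81.2] roterr [-0.0006  0.0004 -0.0001] q3,5 [2.49 0.23]
```

Emit:
step_arm:
  targets:
    - [[0, 0, 0], [-0.6, -0.37, 0.7], 20]
    - [[0, 0, 0], [-0.3, -0.18, 0.35], 20]
    - [[0, 0, 0], [0, 0, 0], 20]
    - [[0, 0, 0], [0, 0, 0], 20]

```text
time: 22.23
tool_pos: [0.5108, -0.0188, 0.1977]
tcp_rot: [2.614, 0.854, 1.109]
wrist_force: [0.2, -0.5, 0.3]
width: 0.282
grip_force: 57.6
```

```bash
python3 st.py 3
```

```text
t 22.38 dF [-0.28  0.12  1.  ] dT [-0.006 -0.234 -0.014] ax 0.90 perp 0.81 side 0.12 free ball [-35.9  17.2  80.3] ball [-35.6  17.3  80.7] world free [627.7  -9.1  80.3] roterr [ 0.0002 -0.0001 -0.    ] q3,5 [2.49 0.23]
```

The groove is at z ≈ 80.6 here and x ≈ −36, so the ball had climbed the rear lip over y ≈ 45 to 17. I'll restart the sweep from the left end and follow the modelled line.

Emit:
step_arm:
  targets:
    - [[0, 0, 0], [3.24, 2.0, -3.82], 20]
    - [[0, 0, 0], [10.3, -12.13, 2.46], 20]
    - [[0, 0, 0], [10.3, -12.13, 2.46], 20]
    - [[0, 0, 0], [10.3, -12.13, 2.46], 20]
    - [[0, 0, 0], [10.3, -12.13, 2.46], 20]

```text
time: 22.8
tool_pos: [0.5183, 0.0421, 0.2023]
tcp_rot: [2.616, 0.855, 1.106]
wrist_force: [0.1, -0.3, -1.4]
width: 0.287
grip_force: 57.5
```

Emit:
step_arm:
  targets:
    - [[0, 0, 0], [0, 0, 0], 20]
    - [[0, 0, 0], [0, 0, 0], 20]

```text
time: 22.97
tool_pos: [0.5182, 0.0419, 0.2022]
tcp_rot: [2.614, 0.859, 1.106]
wrist_force: [0.3, 0.6, -1.2]
width: 0.284
grip_force: 57.5
```

```bash
python3 st.py 3
```

```text
t 23.12 dF [-0.22  0.04 -0.58] dT [-0.014  0.01   0.015] ax -0.26 perp -0.04 side 0.04 free ball [-36.7  77.5  84.7] ball [-36.7  77.5  84.7] world free [635.1  50.7  84.7] roterr [-0.001   0.0016 -0.    ] q3,5 [2.47 0.13]
```

Emit:
step_arm:
  targets:
    - [[0, 0, 0], [2.3, -2.0, 0.96], 20]
    - [[0, 0, 0], [-1.15, -0.7, 1.35], 20]
    - [[0, 0, 0], [-1.15, -0.7, 1.35], 20]
    - [[0, 0, 0], [0, 0, 1.2], 20]
    - [[0, 0, 0], [0, 0, 1.2], 20]

```text
time: 23.53
tool_pos: [0.5213, 0.0439, 0.1968]
tcp_rot: [2.615, 0.853, 1.106]
wrist_force: [-1.5, -0.1, 1.0]
width: 0.282
grip_force: 57.8
```

```bash
python3 st.py 4
```

```text
t 23.73 dF [-1.4  -1.25  1.61] dT [-0.168  0.069 -0.144] ax 2.20 perp -0.24 side -1.25 free ball [-34.1  80.8  79.3] ball [-35.6  80.5  80.6] world free [638.1  53.7  79.3] roterr [-0.0003  0.0016 -0.0004] q3,5 [2.47 0.11]
```

Emit:
step_arm:
  targets:
    - [[0, 0, 0], [-1.12, 1.22, -0.18], 20]
    - [[0, 0, 0], [-1.12, 1.22, -0.18], 20]
    - [[0, 0, 0], [-1.12, 1.22, -0.18], 20]
    - [[0, 0, 0], [-1.12, 1.22, -0.18], 20]
    - [[0, 0, 0], [-1.12, 1.22, -0.18], 20]

```text
time: 24.15
tool_pos: [0.5204, 0.0365, 0.1969]
tcp_rot: [2.615, 0.855, 1.107]
wrist_force: [-0.7, 2.9, 0.4]
width: 0.283
grip_force: 57.7
```

```bash
python3 st.py 2
```

```text
t 24.25 dF [-1.23  0.3   1.  ] dT [ 0.147 -0.096  0.135] ax 1.56 perp 0.33 side 0.30 free ball [-33.8  73.   79.5] ball [-34.3  72.9  80.3] world free [637.3  45.9  79.5] roterr [-0.0004  0.0006 -0.    ] q3,5 [2.48 0.12]
```

Emit:
step_arm:
  targets:
    - [[0, 0, 0], [-1.08, 1.25, -0.24], 20]
    - [[0, 0, 0], [-1.08, 1.25, -0.24], 20]
    - [[0, 0, 0], [-1.08, 1.25, -0.24], 20]
    - [[0, 0, 0], [-1.08, 1.25, -0.24], 20]
    - [[0, 0, 0], [-1.08, 1.25, -0.24], 20]

```text
time: 24.67
tool_pos: [0.5191, 0.0278, 0.1966]
tcp_rot: [2.615, 0.855, 1.107]
wrist_force: [-1.9, 3.0, 1.0]
width: 0.283
grip_force: 57.7
```

```bash
python3 st.py 2
```

```text
t 24.77 dF [-1.69  1.1   1.31] dT [ 0.186 -0.132  0.129] ax 2.06 perp 0.46 side 1.10 free ball [-33.8  64.1  79.1] ball [-34.8  63.8  80.6] world free [636.1  37.   79.1] roterr [ 0.0003  0.0011 -0.0003] q3,5 [2.48 0.13]
```

Emit:
step_arm:
  targets:
    - [[0, 0, 0], [-1.13, 1.22, -0.12], 20]
    - [[0, 0, 0], [-1.13, 1.22, -0.12], 20]
    - [[0, 0, 0], [-1.13, 1.22, -0.12], 20]
    - [[0, 0, 0], [-1.13, 1.22, -0.12], 20]
    - [[0, 0, 0], [-1.13, 1.22, -0.12], 20]

```text
time: 25.18
tool_pos: [0.5181, 0.0195, 0.1956]
tcp_rot: [2.615, 0.855, 1.106]
wrist_force: [-1.9, 2.7, 1.3]
width: 0.285
grip_force: 57.7
```

```bash
python3 st.py 2
```

```text
t 25.28 dF [-2.38  0.72  2.36] dT [ 0.286 -0.047  0.241] ax 3.31 perp 0.16 side 0.72 free ball [-33.8  55.8  78.1] ball [-36.4  55.2  80.9] world free [635.   28.8  78.1] roterr [-0.0001  0.0015 -0.0003] q3,5 [2.48 0.15]
```

Emit:
step_arm:
  targets:
    - [[0, 0, 0], [-1.09, 1.24, -0.24], 20]
    - [[0, 0, 0], [-1.09, 1.24, -0.24], 20]
    - [[0, 0, 0], [-1.09, 1.24, -0.24], 20]
    - [[0, 0, 0], [-1.09, 1.24, -0.24], 20]
    - [[0, 0, 0], [-1.09, 1.24, -0.24], 20]

```text
time: 25.7
tool_pos: [0.517, 0.0112, 0.1955]
tcp_rot: [2.615, 0.855, 1.106]
wrist_force: [-0.7, 2.5, 1.3]
width: 0.281
grip_force: 57.7
```

```bash
python3 st.py 2
```

```text
t 25.8 dF [-2.61  1.26  3.02] dT [0.303 0.019 0.267] ax 3.90 perp -0.07 side 1.26 free ball [-33.7  47.3  78.1] ball [-37.1  46.6  81.5] world free [633.9  20.4  78.1] roterr [ 0.0003  0.0013 -0.0003] q3,5 [2.48 0.16]
```

Emit:
step_arm:
  targets:
    - [[0, 0, 0], [-1.18, 1.185, -0.36], 20]
    - [[0, 0, 0], [-1.18, 1.185, -0.36], 20]
    - [[0, 0, 0], [-1.18, 1.185, -0.36], 20]
    - [[0, 0, 0], [-1.18, 1.185, -0.36], 20]
    - [[0, 0, 0], [-1.18, 1.185, -0.36], 20]

```text
time: 26.22
tool_pos: [0.5151, 0.0028, 0.1956]
tcp_rot: [2.614, 0.854, 1.107]
wrist_force: [-1.6, 3.3, 2.1]
width: 0.285
grip_force: 57.7
```

```bash
python3 st.py 2
```

```text
t 26.32 dF [-1.18  1.02  2.67] dT [ 0.217 -0.193  0.201] ax 2.66 perp 0.66 side 1.02 free ball [-34.4  38.7  78.2] ball [-36.   38.3  80.5] world free [632.1  11.9  78.2] roterr [ 0.0008  0.0012 -0.0003] q3,5 [2.49 0.18]
```

Emit:
step_arm:
  targets:
    - [[0, 0, 0], [-1.08, 1.25, -0.25], 20]
    - [[0, 0, 0], [-1.08, 1.25, -0.25], 20]
    - [[0, 0, 0], [-1.08, 1.25, -0.25], 20]
    - [[0, 0, 0], [-1.08, 1.25, -0.25], 20]
    - [[0, 0, 0], [-1.08, 1.25, -0.25], 20]

```text
time: 26.73
tool_pos: [0.514, -0.0055, 0.1955]
tcp_rot: [2.614, 0.854, 1.107]
wrist_force: [-1.4, 2.2, 1.1]
width: 0.287
grip_force: 57.7
```

```bash
python3 st.py 2
```

```text
t 26.83 dF [-1.2   0.77  2.93] dT [ 0.254 -0.309  0.235] ax 2.87 perp 1.07 side 0.77 free ball [-34.4  30.4  78.1] ball [-36.1  29.9  80.8] world free [631.    3.7  78.1] roterr [ 0.0006  0.0012 -0.0003] q3,5 [2.49 0.19]
```

Emit:
step_arm:
  targets:
    - [[0, 0, 0], [-1.05, 1.265, -0.255], 20]
    - [[0, 0, 0], [-1.05, 1.265, -0.255], 20]
    - [[0, 0, 0], [-1.05, 1.265, -0.255], 20]
    - [[0, 0, 0], [-1.05, 1.265, -0.255], 20]
    - [[0, 0, 0], [-1.05, 1.265, -0.255], 20]

```text
time: 27.25
tool_pos: [0.5128, -0.0137, 0.1955]
tcp_rot: [2.615, 0.854, 1.107]
wrist_force: [-1.1, 2.6, 2.5]
width: 0.287
grip_force: 57.7
```

Emit:
step_arm:
  targets:
    - [[0, 0, 0], [-1.07, 1.255, -0.255], 20]
    - [[0, 0, 0], [-1.07, 1.255, -0.255], 20]
    - [[0, 0, 0], [-1.07, 1.255, -0.255], 20]
    - [[0, 0, 0], [-1.07, 1.255, -0.255], 20]
    - [[0, 0, 0], [-1.07, 1.255, -0.255], 20]

```text
time: 27.67
tool_pos: [0.5117, -0.022, 0.1955]
tcp_rot: [2.614, 0.854, 1.107]
wrist_force: [-0.9, 3.0, 2.6]
width: 0.281
grip_force: 57.7
```

```bash
python3 st.py 2
```

```text
t 27.77 dF [-1.13  1.25  2.49] dT [ 0.237 -0.25   0.278] ax 2.48 perp 0.86 side 1.25 free ball [-34.5  13.7  78.1] ball [-35.8  13.4  80.2] world free [628.7 -12.8  78.1] roterr [ 0.0005  0.0014 -0.0003] q3,5 [2.49 0.23]
```

Emit:
step_arm:
  targets:
    - [[0, 0, 0], [-1.07, 1.255, -0.24], 20]
    - [[0, 0, 0], [-1.07, 1.255, -0.24], 20]
    - [[0, 0, 0], [-1.07, 1.255, -0.24], 20]
    - [[0, 0, 0], [-1.07, 1.255, -0.24], 20]
    - [[0, 0, 0], [-1.07, 1.255, -0.24], 20]

```text
time: 28.18
tool_pos: [0.5106, -0.0302, 0.1954]
tcp_rot: [2.615, 0.854, 1.107]
wrist_force: [-0.7, 2.7, 1.4]
width: 0.286
grip_force: 57.7
```

Emit:
step_arm:
  targets:
    - [[0, 0, 0], [-1.07, 1.255, -0.24], 20]
    - [[0, 0, 0], [-1.07, 1.255, -0.24], 20]
    - [[0, 0, 0], [-1.07, 1.255, -0.24], 20]
    - [[0, 0, 0], [-0.85, 1.39, 0], 20]

```text
time: 28.52
tool_pos: [0.5102, -0.0371, 0.1955]
tcp_rot: [2.614, 0.854, 1.106]
wrist_force: [-0.3, 1.1, 1.3]
width: 0.283
grip_force: 57.7
```

```bash
sed -i 's/^print("t"/r=LB-[-35,0,0]; print("right-face: along %.1f  in-off %.1f"%(r[0]*s-r[1]*co, r[0]*co+r[1]*s));print("t"/' st.py; python3 st.py 2
```

```text
right-face: along 1.9  in-off -0.6
t 28.62 dF [ 0.02 -0.42  3.31] dT [ 0.124 -0.376  0.051] ax 2.35 perp 1.29 side -0.42 free ball [-33.7  -1.7  78.2] ball [-34.7  -1.9  80.4] world free [627.3 -28.1  78.2] roterr [ 0.0015  0.0016 -0.0003] q3,5 [2.49 0.26]
```

Emit:
step_arm:
  targets:
    - [[0, 0, 0], [-0.55, 1.57, 0.35], 20]
    - [[0, 0, 0], [-0.55, 1.57, 0.35], 20]
    - [[0, 0, 0], [-0.63, 1.52, 0.26], 20]
    - [[0, 0, 0], [-0.63, 1.52, 0.26], 20]
    - [[0, 0, 0], [-0.63, 1.52, 0.26], 20]

```text
time: 29.03
tool_pos: [0.513, -0.0447, 0.1954]
tcp_rot: [2.615, 0.854, 1.107]
wrist_force: [-1.0, 2.0, 2.4]
width: 0.287
grip_force: 57.9
```

```bash
python3 st.py 2
```

```text
right-face: along 9.6  in-off -1.4
t 29.13 dF [-1.12  0.5   3.7 ] dT [ 0.112 -0.389  0.077] ax 3.38 perp 1.34 side 0.50 free ball [-30.1  -8.7  78.1] ball [-32.2  -9.3  81.5] world free [630.  -35.6  78.1] roterr [ 0.0007  0.0014 -0.0002] q3,5 [2.48 0.27]
```

Emit:
step_arm:
  targets:
    - [[0, 0, 0], [-0.56, 1.565, 0.17], 20]
    - [[0, 0, 0], [-0.56, 1.565, 0.17], 20]
    - [[0, 0, 0], [-0.56, 1.565, 0.17], 20]
    - [[0, 0, 0], [-0.56, 1.565, 0.17], 20]
    - [[0, 0, 0], [-0.56, 1.565, 0.17], 20]

```text
time: 29.55
tool_pos: [0.5153, -0.0526, 0.1958]
tcp_rot: [2.615, 0.854, 1.106]
wrist_force: [-0.8, 1.1, 1.2]
width: 0.284
grip_force: 57.9
```

```bash
python3 st.py 2
```

```text
right-face: along 18.0  in-off -0.4
t 29.65 dF [-1.29 -0.02  1.91] dT [ 0.127 -0.309  0.098] ax 2.26 perp 1.06 side -0.02 free ball [-26.7 -16.2  78.5] ball [-27.7 -16.5  80.4] world free [632.3 -43.5  78.5] roterr [ 0.0003  0.0016 -0.0003] q3,5 [2.47 0.29]
```

Emit:
step_arm:
  targets:
    - [[0, 0, 0], [-0.63, 1.52, 0.25], 20]
    - [[0, 0, 0], [-0.63, 1.52, 0.25], 20]
    - [[0, 0, 0], [-0.63, 1.52, 0.25], 20]
    - [[0, 0, 0], [-0.63, 1.52, 0.25], 20]
    - [[0, 0, 0], [-0.63, 1.52, 0.25], 20]

```text
time: 30.07
tool_pos: [0.5178, -0.0606, 0.1959]
tcp_rot: [2.615, 0.854, 1.106]
wrist_force: [-1.9, 1.5, 1.5]
width: 0.285
grip_force: 57.8
```

```bash
python3 st.py 2
```

```text
right-face: along 26.1  in-off -1.4
t 30.17 dF [-1.85  0.39  2.52] dT [ 0.109 -0.196  0.095] ax 3.06 perp 0.68 side 0.39 free ball [-23.2 -23.8  78.5] ball [-25.3 -24.2  81.3] world free [634.8 -51.4  78.5] roterr [ 0.0003  0.0015 -0.0003] q3,5 [2.47 0.3 ]
```

Emit:
step_arm:
  targets:
    - [[0, 0, 0], [-0.64, 1.515, 0.24], 20]
    - [[0, 0, 0], [-0.64, 1.515, 0.24], 20]
    - [[0, 0, 0], [-0.64, 1.515, 0.24], 20]
    - [[0, 0, 0], [-0.64, 1.515, 0.24], 20]
    - [[0, 0, 0], [-0.64, 1.515, 0.24], 20]

```text
time: 30.58
tool_pos: [0.5202, -0.0686, 0.196]
tcp_rot: [2.615, 0.854, 1.107]
wrist_force: [-2.5, 1.4, 1.1]
width: 0.284
grip_force: 57.9
```

```bash
python3 st.py 2
```

```text
right-face: along 34.7  in-off -0.4
t 30.68 dF [-1.36  0.56  1.75] dT [ 0.131 -0.212  0.101] ax 2.16 perp 0.73 side 0.56 free ball [-19.7 -31.4  78.6] ball [-20.7 -31.6  80.3] world free [637.2 -59.4  78.6] roterr [ 0.0004  0.0015 -0.0003] q3,5 [2.46 0.31]
```

Emit:
step_arm:
  targets:
    - [[0, 0, 0], [-0.64, 1.515, 0.24], 20]
    - [[0, 0, 0], [-0.64, 1.515, 0.24], 20]
    - [[0, 0, 0], [-0.64, 1.515, 0.24], 20]
    - [[0, 0, 0], [-0.64, 1.515, 0.24], 20]
    - [[0, 0, 0], [-0.64, 1.515, 0.24], 20]

```text
time: 31.1
tool_pos: [0.5226, -0.0766, 0.196]
tcp_rot: [2.614, 0.854, 1.107]
wrist_force: [-1.3, 1.5, 0.7]
width: 0.286
grip_force: 57.8
```

```bash
python3 st.py 2
```

```text
right-face: along 42.9  in-off -1.0
t 31.2 dF [-1.37 -0.09  2.32] dT [ 0.119 -0.215  0.1  ] ax 2.61 perp 0.74 side -0.09 free ball [-16.3 -39.   78.7] ball [-17.8 -39.3  80.9] world free [639.7 -67.4  78.7] roterr [ 0.0005  0.0014 -0.0003] q3,5 [2.45 0.33]
```

Emit:
step_arm:
  targets:
    - [[0, 0, 0], [-0.64, 1.515, 0.25], 20]
    - [[0, 0, 0], [-0.64, 1.515, 0.25], 20]
    - [[0, 0, 0], [-0.64, 1.515, 0.25], 20]
    - [[0, 0, 0], [-0.64, 1.515, 0.25], 20]
    - [[0, 0, 0], [-0.64, 1.515, 0.25], 20]

```text
time: 31.62
tool_pos: [0.525, -0.0845, 0.196]
tcp_rot: [2.615, 0.854, 1.107]
wrist_force: [-2.1, 1.9, 1.7]
width: 0.29
grip_force: 57.8
```

```bash
python3 st.py 2
```

```text
right-face: along 51.2  in-off -1.3
t 31.72 dF [-1.25  0.31  2.74] dT [ 0.13  -0.216  0.074] ax 2.79 perp 0.74 side 0.31 free ball [-12.8 -46.5  78.6] ball [-14.5 -46.9  81.1] world free [642.1 -75.4  78.6] roterr [ 0.0005  0.0014 -0.0002] q3,5 [2.44 0.34]
```

Emit:
step_arm:
  targets:
    - [[0, 0, 0], [-0.64, 1.515, 0.25], 20]
    - [[0, 0, 0], [-0.64, 1.515, 0.25], 20]
    - [[0, 0, 0], [-0.64, 1.515, 0.25], 20]
    - [[0, 0, 0], [-0.64, 1.515, 0.25], 20]
    - [[0, 0, 0], [-0.64, 1.515, 0.25], 20]

```text
time: 32.13
tool_pos: [0.5275, -0.0925, 0.196]
tcp_rot: [2.614, 0.854, 1.107]
wrist_force: [-0.8, 0.7, 0.8]
width: 0.283
grip_force: 57.8
```

```bash
python3 st.py 2
```

```text
right-face: along 59.7  in-off -0.9
t 32.23 dF [-1.26 -0.41  2.3 ] dT [ 0.079 -0.309  0.092] ax 2.54 perp 1.06 side -0.41 free ball [ -9.3 -54.1  78.7] ball [-10.6 -54.4  80.9] world free [644.5 -83.4  78.7] roterr [ 0.0006  0.0014 -0.0002] q3,5 [2.43 0.35]
```

Emit:
step_arm:
  targets:
    - [[0, 0, 0], [-0.61, 1.53, 0.25], 20]
    - [[0, 0, 0], [-0.61, 1.53, 0.25], 20]
    - [[0, 0, 0], [-0.61, 1.53, 0.25], 20]
    - [[0, 0, 0], [-0.61, 1.53, 0.25], 20]
    - [[0, 0, 0], [-0.61, 1.53, 0.25], 20]

```text
time: 32.65
tool_pos: [0.5299, -0.1004, 0.196]
tcp_rot: [2.615, 0.854, 1.107]
wrist_force: [-0.8, 1.5, 0.5]
width: 0.285
grip_force: 57.8
```

```bash
python3 st.py 2
```

```text
right-face: along 67.9  in-off -0.8
t 32.75 dF [-0.71  0.33  2.6 ] dT [ 0.119 -0.225  0.091] ax 2.32 perp 0.78 side 0.33 free ball [ -5.8 -61.6  78.7] ball [ -7.  -61.9  80.6] world free [647.  -91.2  78.7] roterr [ 0.0003  0.0015 -0.0002] q3,5 [2.42 0.36]
```

Emit:
step_arm:
  targets:
    - [[0, 0, 0], [-0.62, 1.525, 0.25], 20]
    - [[0, 0, 0], [-0.62, 1.525, 0.25], 20]
    - [[0, 0, 0], [-0.62, 1.525, 0.25], 20]
    - [[0, 0, 0], [-0.62, 1.525, 0.25], 20]
    - [[0, 0, 0], [-0.62, 1.525, 0.25], 20]

```text
time: 33.17
tool_pos: [0.5324, -0.1083, 0.1961]
tcp_rot: [2.615, 0.854, 1.106]
wrist_force: [-0.6, 1.8, 0.9]
width: 0.282
grip_force: 57.8
```

Emit:
step_arm:
  targets:
    - [[0, 0, 0], [-0.62, 1.525, 0.25], 20]
    - [[0, 0, 0], [-0.62, 1.525, 0.25], 20]
    - [[0, 0, 0], [-0.62, 1.525, 0.25], 20]

```text
time: 33.42
tool_pos: [0.5339, -0.1131, 0.1961]
tcp_rot: [2.615, 0.854, 1.106]
wrist_force: [-2.1, 2.0, 1.3]
width: 0.284
grip_force: 57.8
```

```bash
python3 st.py 2
```

```text
right-face: along 81.4  in-off -0.0
t 33.52 dF [-0.84  0.39  1.6 ] dT [ 0.146 -0.214  0.148] ax 1.70 perp 0.74 side 0.39 free ball [ -0.1 -73.7  78.7] ball [ -0.6 -73.8  79.9] world free [ 650.9 -104.    78.7] roterr [ 0.0004  0.0016 -0.0003] q3,5 [2.41 0.38]
```

Emit:
step_arm:
  targets:
    - [[0, 0, 0], [0, 0, -8], 20]
    - [[0, 0, 0], [0, 0, -25], 20]
    - [[0, 0, 0], [0, 0, -35], 20]
    - [[0, 0, 0], [12, 7.4, -30], 20]
    - [[0, 0, 0], [18, 11, -21.2], 20]

```text
time: 33.93
tool_pos: [0.4721, -0.1179, 0.3041]
tcp_rot: [2.618, 0.852, 1.102]
wrist_force: [0.9, -0.9, -1.7]
width: 0.288
grip_force: 57.5
```

Emit:
step_arm:
  targets:
    - [[0, 0, 0], [18, 11, -21.2], 20]
    - [[0.0585, -0.0957, 0], [0, 0, 0], 20]
    - [[0.0585, -0.0957, 0], [0, 0, 0], 20]
    - [[0.0585, -0.0957, 0], [0, 0, 0], 20]
    - [[0.0585, -0.0957, 0], [0, 0, 0], 20]

```text
time: 34.35
tool_pos: [0.4747, -0.1186, 0.3364]
tcp_rot: [2.874, 0.937, 0.492]
wrist_force: [-0.4, 0.7, -1.4]
width: 0.284
grip_force: 57.5
```

Emit:
step_arm:
  targets:
    - [[0.0585, -0.0957, 0], [0, 0, 0], 20]
    - [[0.0585, -0.0957, 0], [0, 0, 0], 20]
    - [[0.0585, -0.0957, 0], [0, 0, 0], 20]
    - [[0, 0, 0], [0, 0, 0], 20]
    - [[0, 0, 0], [0, 0, 0], 20]

```text
time: 34.77
tool_pos: [0.4758, -0.1177, 0.3343]
tcp_rot: [-2.985, -0.977, -0.0]
wrist_force: [0.4, 0.3, -1.5]
width: 0.282
grip_force: 57.5
```

```bash
python3 - <<'E'
from h import *
R,p,s=cur();print(s["time"],p,s["q"].round(2),rel(R,p,Rg,[.5119,.2555,.33]))
E
```

```text
34.7667 [ 0.47582785 -0.1177112   0.33425921] [-0.29 -0.11  1.95  0.    1.3   0.64] (array([-0.0005, -0.0003,  0.0009]), array([ 249.78, -279.63,    4.47]))
```

Emit:
step_arm:
  targets:
    - [[0, 0, 0], [20.8, -23.3, 0], 20]
    - [[0, 0, 0], [20.8, -23.3, 0], 20]
    - [[0, 0, 0], [20.8, -23.3, 0], 20]
    - [[0, 0, 0], [20.8, -23.3, 0], 20]
    - [[0, 0, 0], [20.8, -23.3, 0], 20]

```text
time: 35.18
tool_pos: [0.489, 0.0384, 0.3352]
tcp_rot: [-2.987, -0.974, -0.004]
wrist_force: [0.1, -0.7, -1.3]
width: 0.286
grip_force: 57.5
```

Emit:
step_arm:
  targets:
    - [[0, 0, 0], [20.8, -23.3, 0], 20]
    - [[0, 0, 0], [20.8, -23.3, 0], 20]
    - [[0, 0, 0], [20.8, -23.3, 0], 20]
    - [[0, 0, 0], [20.8, -23.3, 0], 20]
    - [[0, 0, 0], [20.8, -23.3, 0], 20]

```text
time: 35.6
tool_pos: [0.5043, 0.1938, 0.3353]
tcp_rot: [-2.985, -0.974, -0.004]
wrist_force: [-0.4, -0.7, -1.5]
width: 0.281
grip_force: 57.6
```

Emit:
step_arm:
  targets:
    - [[0, 0, 0], [20.8, -23.3, 0], 20]
    - [[0, 0, 0], [20.8, -23.3, 0], 20]
    - [[0, 0, 0], [0, 0, 0], 20]
    - [[0, 0, 0], [0, 0, 0], 20]
    - [[0, 0, 0], [0, 0, 0], 20]

```text
time: 36.02
tool_pos: [0.5106, 0.2542, 0.335]
tcp_rot: [-2.986, -0.976, 0.0]
wrist_force: [0.9, 0.5, -1.5]
width: 0.281
grip_force: 57.6
```

```bash
python3 - <<'E'
from h import *
for i in range(3): read_camera("top")
R,p,s=cur();print(s["time"],p,rel(R,p,Rg,[.5119,.2555,.26]))
E
```

```text
36.1667 [0.51103008 0.25368565 0.33528805] (array([-0.0002,  0.0003, -0.002 ]), array([ 1.79, -0.94, 75.29]))
```

Emit:
step_arm:
  targets:
    - [[0, 0, 0], [1.8, -0.9, 25], 20]
    - [[0, 0, 0], [0, 0, 30], 20]
    - [[0, 0, 0], [0, 0, 20], 20]
    - [[0, 0, 0], [0, 0, 10], 20]
    - [[0, 0, 0], [0, 0, 10], 20]

```text
time: 36.58
tool_pos: [0.5118, 0.2558, 0.2391]
tcp_rot: [2.987, 0.973, -0.003]
wrist_force: [-0.5, 0.3, 0.0]
width: 0.288
grip_force: 57.6
```

Emit:
step_arm:
  targets:
    - [[0, 0, 0], [0, 0, 15], 20]
    - [[0, 0, 0], [0, 0, 15], 20]
    - [[0, 0, 0], [0, 0, 15], 20]
    - [[0, 0, 0], [0, 0, 8], 20]
    - [[0, 0, 0], [0, 0, 0], 20]

```text
time: 37.0
tool_pos: [0.5114, 0.2562, 0.1858]
tcp_rot: [2.986, 0.975, -0.005]
wrist_force: [-0.6, -0.5, -2.1]
width: 0.282
grip_force: 57.6
```

```bash
python3 - <<'E'
from h import *
for i in range(3): read_camera("top")
R,p,s=cur();print(s["time"],p,rel(R,p,Rg,[.5119,.2555,.179]),s["wrist_force"],s["torque"])
E
```

```text
37.15 [0.51283127 0.2570645  0.18845379] (array([ 0.0001, -0.0011, -0.0006]), array([-1.69,  0.71,  9.45])) [ 1.08131446 -0.80826395 -1.62098694] [-0.00781395  0.02335444 -0.01591058]
```

Emit:
step_arm:
  targets:
    - [[0, 0, 0], [-0.8, 0.4, 3], 20]
    - [[0, 0, 0], [0, 0, 2], 20]
    - [[0, 0, 0], [0, 0, 2], 20]
    - [[0, 0, 0], [0, 0, 1], 20]
    - [[0, 0, 0], [0, 0, 0], 20]

```text
time: 37.57
tool_pos: [0.5116, 0.2561, 0.1793]
tcp_rot: [-2.986, -0.976, 0.001]
wrist_force: [0.2, 0.1, -0.7]
width: 0.284
grip_force: 57.8
```

Emit:
step_arm:
  targets:
    - [[0, 0, 0], [0, 0, 1], 20]
    - [[0, 0, 0], [0, 0, 0.5], 20]
    - [[0, 0, 0], [0, 0, 0], 20]
    - [[0, 0, 0], [0, 0, 0], 20]

```text
time: 37.9
tool_pos: [0.5117, 0.2562, 0.1791]
tcp_rot: [-2.986, -0.976, 0.001]
wrist_force: [-3.2, -1.9, 6.5]
width: 0.286
grip_force: 58.2
```

```bash
python3 - <<'E'
from h import *
F=[]
for i in range(3): read_camera("top");F.append(read_state()["wrist_force"])
R,p,s=cur();print(s["time"],p,np.mean(F,0),s["torque"])
E
```

```text
38.05 [0.51170557 0.25616858 0.17912811] [-3.76448748 -1.93477078  7.37842917] [-0.2386963   0.52059574 -0.0059588 ]
```

Emit:
step_arm:
  targets:
    - [[0, 0, 0], [0, 0, -1], 20]
    - [[0, 0, 0], [0, 0, 0], 40]
    - [[0, 0, 0], [0, 0, 0], 60]
    - [[0, 0, 0], [0, 0, 0], 85]
    - [[0, 0, 0], [0, 0, 0], 85]

```text
time: 38.47
tool_pos: [0.5116, 0.2561, 0.1785]
tcp_rot: [2.986, 0.976, -0.002]
wrist_force: [-0.1, 0.5, -0.5]
width: 0.838
grip_force: 0.0
```

Emit:
step_arm:
  targets:
    - [[0, 0, 0], [0, 0, 0], 85]
    - [[0, 0, 0], [0, 0, 0], 85]
    - [[0, 0, 0], [0, 0, 0], 85]
    - [[0, 0, 0], [0, 0, 0], 85]
    - [[0, 0, 0], [0, 0, 0], 85]

```text
time: 38.88
tool_pos: [0.5116, 0.2561, 0.1787]
tcp_rot: [2.986, 0.976, -0.002]
wrist_force: [0.1, -0.2, -0.2]
width: 0.995
grip_force: 0.0
```

Emit:
step_arm:
  targets:
    - [[0, 0, 0], [0, 0, -15], 85]
    - [[0, 0, 0], [0, 0, -30], 85]
    - [[0, 0, 0], [0, 0, -35], 85]
    - [[0, 0, 0], [0, 0, -35], 85]
    - [[0, 0, 0], [0, 0, -20], 85]

```text
time: 39.3
tool_pos: [0.5129, 0.2566, 0.3182]
tcp_rot: [-2.986, -0.975, -0.007]
wrist_force: [0.8, 0.4, 1.0]
width: 0.998
grip_force: 0.0
```

Emit:
step_arm:
  targets:
    - [[0, 0, 0], [-30, 20, 0], 85]
    - [[0, 0, 0], [-30, 20, 0], 85]
    - [[0, 0, 0], [-30, 20, 0], 85]
    - [[0, 0, 0], [-30, 20, 0], 85]
    - [[0, 0, 0], [0, 0, 0], 85]

```text
time: 39.72
tool_pos: [0.4599, 0.1165, 0.3136]
tcp_rot: [2.986, 0.97, -0.005]
wrist_force: [0.1, -0.1, -0.5]
width: 0.994
grip_force: 0.0
```

```bash
python3 - <<'E'
from h import *
import cv2
im=read_camera("scene"); a=cv2.imread("pics/scene0.png")[:,:,::-1]
d=np.abs(im.astype(int)-a.astype(int)).sum(2)
print("probe/cup region diff",d[205:290,205:250].mean(), (d[205:290,205:250]>60).sum())
G=proj("scene",[.5117,.2560,.119]);print(G,[(round(x["score"],2),x["at"][::-1]) for x in tip_of("scene","probe_grip")])
for r in range(2): print("tape etc",[(n,tip_of("scene",n)[:1]) for n in("slip_pack","tape_roll")])
s=read_state();print(s["time"],s["width"],s["wrist_force"],s["tool_pos"])
E
```

```text
probe/cup region diff 10.20888888888889 32
[[224.10128506 232.8033197 ]] [(0.75, [272.7, 240.3]), (0.68, [193.8, 261.4]), (0.6, [222.5, 231.4]), (0.58, [232.9, 278.1])]
tape etc [('slip_pack', [{'at': [279.0, 171.7], 'score': 0.76}]), ('tape_roll', [{'at': [252.6, 308.2], 'score': 0.89}])]
tape etc [('slip_pack', [{'at': [279.0, 171.7], 'score': 0.76}]), ('tape_roll', [{'at': [252.6, 308.2], 'score': 0.89}])]
40.0167 0.9910825021357518 [-0.30194809  0.02149973 -0.96827866] [0.46254139 0.12165195 0.31384103]
```

The probe is home: its image region is nearly identical to the start, the gripper is open and clear, and the neighbours have not moved. Handing in.

```bash
python3 -c "
from workcell import *
print(finish_job())"
```

```text
the job is handed in; nothing more can be done
None
```

I handed the job in at about 40 s: the spring tip went along the whole seam from left end to right end at about 2 cm/s with roughly 1.5–4 N of push, and the probe is back in its stand, released. My first sweep rode up the rear lip on the left face and I stopped it before the bend, then swept the whole seam again from the left end; before that first sweep I had also touched the front lip once while finding the groove.

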